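# Free the box lid and hold it at 45 degrees for fitting a stay

### The job

A lid stay is to be fitted to the wooden box. Lift the brass keeper ring up off the steel post at the front of the box and lay it flat on the bench, clear of the box, without dropping it; then raise the lid by its steel bar handle to 45 degrees (give or take 5) and hold it still there: the lid falls shut if let go, so finish while still holding the handle. Leave the offcut, the glue bottle and the tape measure where they are.

Things in the scene. Friction and masses are not known exactly. Their poses are not given: they have to be found in the camera images.
- toolbox: Walnut and maple box, 150 x 230 mm and 77 mm high with its lid shut, fixed to the bench. Origin: centre of its underside; x points from its front (robot's side) to its hinges at the back, y to the left, z up. In this frame the front face is at x = -70 mm, the back at +80, the ends at y = +-117, the lid's top at z = 77. The bench is free for 150 mm to the right of the box.
- post_tip (a point): Tip of the upright steel keeper post in front of the box, 10 mm thick, its axis at x = -110 mm, y = 0 in the box's frame, its tip 114 mm above the bench. It passes through an 18 mm hole in the lid's steel tongue (32 mm wide, 6 mm thick, underside 69 and top 75 mm above the bench, reaching from the lid to x = -130 mm in the box's frame).
- ring_center (a point): Centre (half-way up) of the loose brass keeper ring: 48 mm outside, 19 mm inside diameter, 24 mm high, 0.1 to 0.2 kg; z is its axis. It starts round the post, lying on the tongue, centre 87 mm above the bench; the post stands 15 mm out of it, so it must rise 39 mm to come free. Along the box's y there is room for fingers on both sides of ring and tongue; along x the handle is near.
- handle_mid (a point): Middle of the bar of the steel handle on the lid: a round bar, 10 mm thick, along the box's y, with 110 mm of free length between its two legs, its axis 36 mm above the lid's top (113 mm above the bench while shut), at x = -60 mm in the box's frame. It moves with the lid. Pinched from above along the box's x, the round bar can turn between the fingers.
- lid_hinge (a point): Middle of the lid's hinge axis, at the back of the box (x = 82 mm, 68 mm high in the box's frame); the axis runs along the box's y. The handle's bar is 149 mm from it.
- toolbox_lid (a joint): Lid angle in rad: 0 shut, growing as the front rises; 0.785 is 45 degrees, 1.83 the stop. The hinge is nearly free (0.03 N m of friction) and has no spring: the lid falls shut by its weight.
- offcut_mid (a point): Bystander: a wooden offcut, 30 x 120 x 20 mm, lying left of the box. Site at its centre. To be left alone.
- glue_mid (a point): Bystander: a white glue bottle, 46 mm across and 101 mm high, standing behind the box. Site at its centre. To be left alone.
- tape_mid (a point): Bystander: a yellow tape measure, 42 x 75 x 65 mm, standing behind the box. Site at its centre. To be left alone.
There are look-alikes about, which are no part of the job. Of the things that look like the part that bears ring_center, the middle-sized one is meant.

How it is judged:
By the outcome, as a careful person would: the job done as asked, in the order asked, and still so for the second after the job is handed in, while the arm keeps its last pose, push and grip.
It also fails if it takes over 53 s, if anything falls off the work surface, if the arm or the gripper's body presses on something with over 40 N, if the wrist force passes 120 N, or if a joint passes its speed limit or range.

### The arm

A 6-joint arm with a two-finger parallel gripper is mounted at the origin on a cart in front of the work surface, level with it; the furniture and walls round the work are solid. World frame = base frame: x ahead of the robot, y to its left, z up, the work surface at z = 0. Lengths are in m, angles in degrees, forces in N, time in s.
With the tool pointing down it reaches from about 0.25 to 0.725 m from the base axis. Payload 9.7 kg.
Tool frame: the origin (TCP) lies midway between the tips of the shut fingers; the grasp point (between the pads) lies 19 mm behind it; y points along the fingers, x is the direction in which the jaws open and shut, and the axes are right-handed (so a half turn about y gives the same grasp; the last joint's range is limited). The gripper opens to 85 mm and grips with 20 to 120 N. Pads are 22 mm wide; open, the fingers measure 114 mm over their backs; the gripper's body (76 mm by 85 mm) begins 54 mm behind the grasp point. The pads swing forward as they close: fully open they stand 13 mm farther back than shut.
Start: joints at [75.287, 4.979, 10.078, 95.1, 0, 90], TCP at [0.14, 0.532, 0.199] pointing down, gripper open.
Joint ranges: [-179.16, 179.16], [-48.56, 103.87], [-65.8, 70.77], [-126.05, 130.52], [-82.76, 87.17], [-180, 180]. Speed limits (degrees/s): [127.2, 127.2, 147.25, 180, 180, 180].

### API

Orientations are given as [roll, pitch, yaw] about the fixed x, y, z axes, in that order (R = Rz(yaw) Ry(pitch) Rx(roll)).
In Python, from workcell import get_obs, camera, job_done gives the robot as it stands.
- The arm moves only by the tool play_rows, never from a script. Its argument "moves" is a list of rows, each a list of 3 entries, a list of its own where there are three numbers: the turn, a rotation vector about the tool's x, y, z in degrees, then the shift along the tool's x, y, z in m, then the opening in per cent of the stroke, from 0 (shut) to 100 (fully open). A call has exactly 5 rows; each row is the pose to reach, as a shift and turn from the pose commanded when the call began, along the tool's axes at that moment; what a row does not reach only later rows make up. A row lasts 1/10 s, in which the tool goes at most 50 mm and 8.59 degrees, less where a joint would pass 70% of its speed; a pose out of reach is approached as far as the arm can. A call with a gripper value outside its range is refused whole. The fingers move at their own pace and stop on an object; "grip_force" is the grip in N (left out, the last holds). Time passes only in rows, so rows that repeat a pose let the fingers close, or fill a call up. It gives the time, the measured TCP pose, the force and the opening at its end, in the units of the state.
- get_obs(): the state, without advancing time (a new reading comes with each control period).
- camera(name): name is "scene" or "top"; returns a dict with "img" (384x512x3 uint8, red, green, blue), "fov_y" (degrees; the focal length in pixels is half the picture's height over the tangent of half this angle, whatever the lens; pixels are square), "cx", "cy" (the principal point, pixels), "world_from_camera" (4x4, takes a point from camera to world coordinates). Camera axes: x right, y up, looking along -z (the intrinsics and any distortion apply to the point x, -y, -z); pixel columns grow to the right and rows downward; lengths in m; the calibration is good to about 2 mm. A picture is of the moment at which its call begins. There is no depth.
- job_done(): hands the job in, once; it reports no verdict.
The state is a dict: "time": time; "q": joint angles; "qd": joint speeds; "joint_efforts": joint torques, N m; "ee_pos": TCP position; "tcp_rot": TCP orientation; "wrist_force": force on the tool from outside, world axes, zero at the start; "torque": the same for the moment, N m; "opening": finger opening in m.
Only numpy, scipy, OpenCV 4.12 (cv2) and the standard library are available. Lean on these libraries where they do the work, as an engineer would, in place of code of your own. Each camera call takes 0.05 s, during which the arm holds its last target.

## Working session

There is one attempt and no reset: what is moved stays moved. The work goes in short steps, Python scripts to look and compute and a tool call to move; the robot and the scene stay as the last step left them, time stands still between calls to the robot, and variables do not carry over. Pictures are saved under pics/ and viewed, and the job is handed in when it is done.

Besides the shell and the picture viewer there is one more tool, called after ">>>" by a JSON object that holds its "name" and its "arguments". play_rows: Moves the arm, as the interface text tells. Its arguments: {"type":"object","properties":{"moves":{"type":"array"},"grip_force":{"type":"number"}},"required":["moves"]}

```bash
mkdir -p pics; ls; python3 - <<'E'
from workcell import get_obs, camera
import cv2,numpy as np
for n in ("scene","top"):
    c=camera(n); print(n,c["fov_y"],c["cx"],c["cy"],[k for k in c]); print(np.round(c["world_from_camera"],4).tolist())
    cv2.imwrite(f"pics/{n}0.png",c["img"][:,:,::-1])
o=get_obs(); print({k:np.round(v,4).tolist() for k,v in o.items()})
E
```

```text
pics
scene 52.82192883909758 253.08496786030312 191.7063591204489 ['img', 'fov_y', 'cx', 'cy', 'world_from_camera']
[[0.5088, 0.6391, -0.5767, 0.0973], [-0.8609, 0.3769, -0.3418, -0.3382], [-0.0011, 0.6704, 0.742, 0.7053], [0.0, 0.0, 0.0, 1.0]]
top 44.666135340033215 256.1143736267821 195.40400425214762 ['img', 'fov_y', 'cx', 'cy', 'world_from_camera']
[[-0.0033, 0.995, -0.1, 0.4848], [-1.0, -0.004, -0.0073, -0.0298], [-0.0077, 0.1, 0.995, 1.414], [0.0, 0.0, 0.0, 1.0]]
{'time': 0.1, 'q': [75.2866, 5.0091, 10.0405, 95.0966, -0.0004, 90.0006], 'qd': [-0.0178, -0.0761, 0.0682, -0.0911, 0.0301, 0.0472], 'joint_efforts': [-0.0008, -52.156, 46.5653, 0.016, -0.0001, 0.0], 'ee_pos': [0.1396, 0.5318, 0.1984], 'tcp_rot': [-90.0004, 0.0652, 75.2859], 'wrist_force': [0.4896, -0.2149, -0.211], 'torque': [0.0229, -0.02, 0.0436], 'opening': 0.0856}
```

View pics/scene0.png

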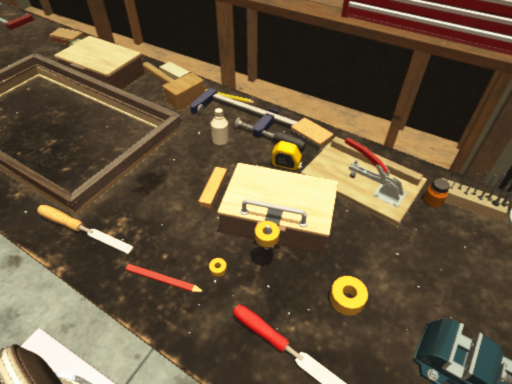

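View pics/top0.png

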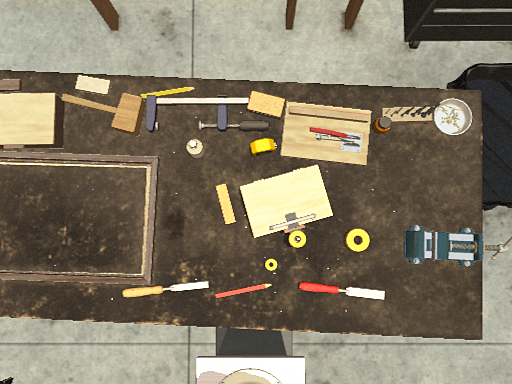

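```bash
python3 - <<'E'
import cv2,numpy as np
a=cv2.imread("pics/scene0.png")[155:315,190:380]; b=cv2.imread("pics/top0.png")[155:280,205:375]
a=cv2.resize(a,None,fx=4,fy=3.7,interpolation=cv2.INTER_CUBIC) if 0 else cv2.resize(a,None,fx=3.75,fy=3.75,interpolation=cv2.INTER_CUBIC)
b=cv2.resize(b,None,fx=4.5,fy=4.5,interpolation=cv2.INTER_CUBIC)
cv2.imwrite("pics/s_crop.png",a);cv2.imwrite("pics/t_crop.png",b)
E
```

```text
(no output)
```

View pics/s_crop.png

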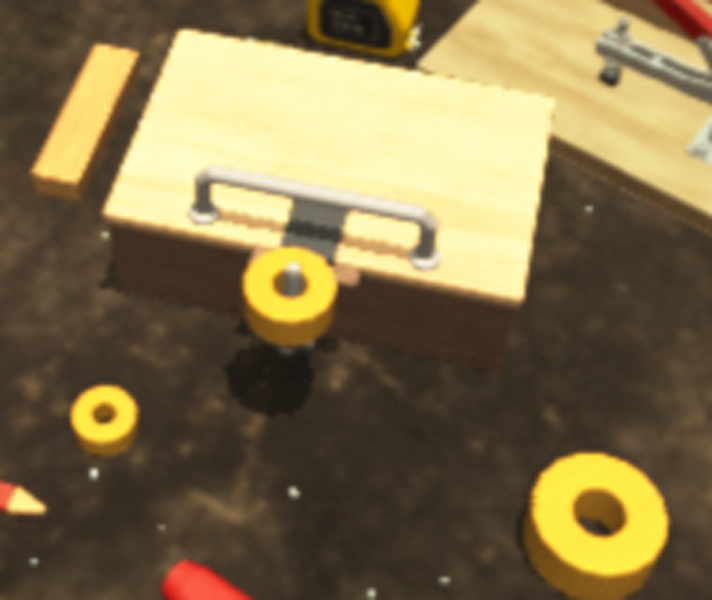

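View pics/t_crop.png

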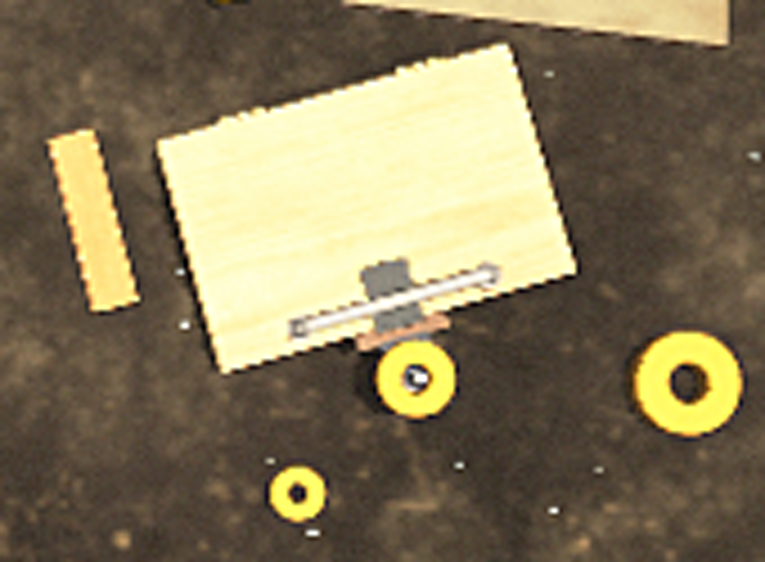

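Candidates in the top view: the small ring is at (271,264), the large one at (358,240) lying loose, and the middle-sized one at (297,239) sits round the post in front of the box. The middle one is meant, and both crops confirm it. Next I'll measure the lid, handle and ring.

```bash
cat > h.py <<'E'
import numpy as np,cv2
from workcell import get_obs,camera
def ray(c,u,v):
    f=c["img"].shape[0]/2/np.tan(np.radians(c["fov_y"]/2)); T=np.array(c["world_from_camera"])
    d=T[:3,:3]@np.array([(u-c["cx"])/f,-(v-c["cy"])/f,-1]); return T[:3,3],d
def onz(c,u,v,z):
    o,d=ray(c,u,v); return o+d*(z-o[2])/d[2]
def proj(c,p):
    f=c["img"].shape[0]/2/np.tan(np.radians(c["fov_y"]/2)); T=np.array(c["world_from_camera"])
    q=T[:3,:3].T@(np.asarray(p)-T[:3,3]); return c["cx"]+f*q[0]/-q[2], c["cy"]-f*q[1]/-q[2]
def cap(n,name):
    c=camera(n); cv2.imwrite(f"pics/{name}.png",c["img"][:,:,::-1]); return c
def tri(c1,p1,c2,p2):
    A=[];b=[]
    for c,p in((c1,p1),(c2,p2)):
        o,d=ray(c,*p); d/=np.linalg.norm(d); M=np.eye(3)-np.outer(d,d); A.append(M);b.append(M@o)
    return np.linalg.lstsq(np.vstack(A),np.hstack(b),rcond=None)[0]
E
python3 - <<'E'
from h import *
for n,roi in(("scene",(190,345,150,245)),("top",(235,335,160,242))):
    c=camera(n); hsv=cv2.cvtColor(c["img"],cv2.COLOR_RGB2HSV)
    x0,x1,y0,y1=roi
    m=cv2.inRange(hsv,(12,40,150),(32,140,255)); k=np.zeros_like(m);k[y0:y1,x0:x1]=m[y0:y1,x0:x1]
    nn,l,s,_=cv2.connectedComponentsWithStats(k); i=1+np.argmax(s[1:,4]); m1=(l==i).astype(np.uint8)
    m1=cv2.morphologyEx(m1,cv2.MORPH_CLOSE,np.ones((9,9),np.uint8))
    cnt=max(cv2.findContours(m1,0,1)[0],key=cv2.contourArea); h=cv2.convexHull(cnt)
    w=np.array([onz(c,*p[0],.077)[:2] for p in h])
    r=cv2.minAreaRect((w*1000).astype(np.float32)); print(n,"lid rect mm",r)
    print(cv2.boxPoints(r).round(1).tolist())
    # rings
    m=cv2.inRange(hsv,(20,170,120),(35,255,255)); nn,l,s,ce=cv2.connectedComponentsWithStats(m)
    for j in range(1,nn):
        if s[j,4]>40: print("yellow",s[j].tolist(),ce[j].round(1).tolist())
E
```

```text
scene lid rect mm ((643.8636474609375, -95.9080810546875), (260.44940185546875, 262.9200439453125), 21.626419067382812)
[[474.3999938964844, -21.700000762939453], [571.2999877929688, -266.1000061035156], [813.4000244140625, -170.10000610351562], [716.5, 74.30000305175781]]
yellow [217, 92, 32, 11, 106] [234.4, 97.0]
yellow [272, 141, 30, 28, 397] [287.9, 151.2]
yellow [255, 221, 25, 20, 309] [266.9, 230.9]
yellow [209, 258, 17, 16, 175] [217.2, 265.2]
yellow [332, 276, 36, 33, 767] [349.5, 292.0]
top lid rect mm ((598.4201049804688, -106.68479919433594), (170.98818969726562, 235.98068237304688), 15.544527053833008)
[[484.3999938964844, -15.899999618530273], [547.7000122070312, -243.3000030517578], [712.4000244140625, -197.39999389648438], [649.2000122070312, 29.899999618530273]]
yellow [142, 87, 47, 11, 170] [166.8, 91.9]
yellow [250, 138, 26, 16, 287] [261.9, 145.1]
```

```bash
cat > m.py <<'E'
from h import *
s=camera("scene");t=camera("top")
P={"TL":((182,30),(158,140)),"TR":((553,100),(508,45)),"BR":((524,300),(577,270)),"BL":((105,214),(222,373)),
"hL":((207,172),(297,328)),"hR":((432,217),(490,273)),"ring":((290,283),(416,379)),"post":((293,264),(419,378))}
Z=dict(TL=.077,TR=.077,BR=.077,BL=.077,hL=.113,hR=.113,ring=.099,post=.114)
for k,(a,b) in P.items():
    a=np.array(a)/3.75+(190,155)-.35; b=np.array(b)/4.5+(205,155)-.35
    print(k,"tri",tri(s,a,t,b).round(4),"s",onz(s,*a,Z[k])[:2].round(4),"t",onz(t,*b,Z[k])[:2].round(4))
E
python3 m.py
```

```text
TL tri [0.6469 0.0275 0.0776] s [0.6471 0.0282] t [0.6473 0.0271]
TR tri [ 0.707  -0.1966  0.0792] s [ 0.7085 -0.1953] t [ 0.7078 -0.1978]
BR tri [ 0.5627 -0.2387  0.0785] s [ 0.5637 -0.2382] t [ 0.5629 -0.2393]
BL tri [ 0.4987 -0.0138  0.0777] s [ 0.4994 -0.0137] t [ 0.4985 -0.0135]
hL tri [ 0.5268 -0.062   0.1137] s [ 0.5285 -0.0633] t [ 0.5256 -0.0603]
hR tri [ 0.5596 -0.1807  0.115 ] s [ 0.5619 -0.1813] t [ 0.5592 -0.1798]
ring tri [ 0.4941 -0.1342  0.1017] s [ 0.4958 -0.1333] t [ 0.4941 -0.1344]
post tri [ 0.4947 -0.1349  0.1176] s [ 0.4972 -0.1338] t [ 0.4946 -0.1351]
```

```bash
cat >> h.py <<'E'
from scipy.spatial.transform import Rotation as R
O=np.array([.600,-.106]); YAW=15.5
def box(x,y,z):
    c,s=np.cos(np.radians(YAW)),np.sin(np.radians(YAW)); return np.array([O[0]+c*x-s*y,O[1]+s*x+c*y,z])
def go(p,yaw,tilt=0,cur=None):
    # tilt: about box y, tool top leaning to the front
    o=get_obs(); R0=R.from_euler("xyz",o["tcp_rot"],degrees=True); p0=np.array(o["ee_pos"])
    if cur: p0=np.array(cur[0]); R0=R.from_euler("xyz",cur[1],degrees=True)
    ax=np.array([-np.sin(np.radians(YAW)),np.cos(np.radians(YAW)),0])
    Rt=R.from_rotvec(-np.radians(tilt)*ax)*R.from_euler("xyz",[-90,0,yaw],degrees=True)
    print("turn",(R0.inv()*Rt).as_rotvec(degrees=True).round(2),"shift",R0.inv().apply(p-p0).round(4),"q",np.round(o["q"],1),"rot",np.round(o["tcp_rot"],2),"pos",np.round(p0,4),"F",np.round(o["wrist_force"],1),"op",o["opening"],"t",o["time"])
E
python3 - <<'E'
from h import *
t=camera("top");s=camera("scene")
W=lambda c,u,v,z:onz(c,u,v,z)
c,sn=np.cos(np.radians(YAW)),np.sin(np.radians(YAW))
for n,u,v,z in(("large",358,240,.03),("small",271,264,.01),("chisel",300,287,.01),("chisel2",338,289,.01),("pencil",270,286,0),("trayBR",368,164,.01)):
    p=W(t,u,v,z); d=p[:2]-O; print(n,p.round(3),"box",round(c*d[0]+sn*d[1],3),round(-sn*d[0]+c*d[1],3))
print(box(-.11,0,.2),box(-.06,.025,.113))
go(box(-.11,0,.2),105.5); go(box(-.11,0,.2),-74.5)
E
```

```text
large [ 0.491 -0.319  0.03 ] box -0.162 -0.176
small [ 0.421 -0.063  0.01 ] box -0.161 0.089
chisel [ 0.353 -0.148  0.01 ] box -0.249 0.025
chisel2 [ 0.347 -0.261  0.01 ] box -0.285 -0.081
pencil [ 0.355 -0.06   0.   ] box -0.224 0.11
trayBR [ 0.72  -0.359  0.01 ] box 0.048 -0.276
[ 0.49400065 -0.13539622  0.2       ] [ 0.53550121 -0.09794354  0.113     ]
turn [-0.000e+00 -3.022e+01 -1.000e-02] shift [-0.5554 -0.001  -0.5122] q [75.3  5.  10.1 95.1  0.  90. ] rot [-9.000e+01  1.000e-02  7.528e+01] pos [0.1397 0.5319 0.1989] F [-0.3  0.1  0.1] op 0.08531975431729515 t 0.4
turn [ 1.0000e-02  1.4978e+02 -1.0000e-02] shift [-0.5554 -0.001  -0.5122] q [75.3  5.  10.1 95.1  0.  90. ] rot [-9.000e+01  1.000e-02  7.528e+01] pos [0.1397 0.5319 0.1989] F [-0.3  0.1  0.1] op 0.08531975431729515 t 0.4
```

>>> {"name": "play_rows", "arguments": {"moves": [[[0, -6, 0], [-0.035, 0, -0.032], 100], [[0, -12, 0], [-0.07, 0, -0.064], 100], [[0, -18, 0], [-0.105, 0, -0.096], 100], [[0, -24, 0], [-0.14, 0, -0.128], 100], [[0, -30.2, 0], [-0.175, 0, -0.16], 100]], "grip_force": 40}}

```text
time: 0.9
ee_pos: [0.2504, 0.3204, 0.199]
tcp_rot: [-90.0, -0.0, 105.8]
wrist_force: [0.8, 0.7, 0.1]
opening: 0.0853
```

```bash
python3 -c "
from h import *
go(box(-.11,0,.2),105.5)"
```

```text
turn [0.03 0.27 0.01] shift [-0.5049 -0.001  -0.1105] q [ 52.  -14.5  -8.1  96.4  -0.   36.2] rot [-9.0030e+01 -1.0000e-02  1.0577e+02] pos [0.2504 0.3204 0.199 ] F [0.8 0.7 0.1] op 0.08525963141399102 t 0.9
```

>>> {"name": "play_rows", "arguments": {"moves": [[[0, 0.3, 0], [-0.045, 0, -0.01], 100], [[0, 0.3, 0], [-0.09, 0, -0.02], 100], [[0, 0.3, 0], [-0.135, 0, -0.03], 100], [[0, 0.3, 0], [-0.18, 0, -0.04], 100], [[0, 0.3, 0], [-0.225, 0, -0.05], 100]]}}

```text
time: 1.4
ee_pos: [0.3588, 0.1168, 0.1993]
tcp_rot: [-90.1, -0.0, 105.2]
wrist_force: [1.3, 0.9, -0.3]
opening: 0.0858
```

>>> {"name": "play_rows", "arguments": {"moves": [[[0, 0, 0], [-0.045, 0, -0.01], 100], [[0, 0, 0], [-0.09, 0, -0.02], 100], [[0, 0, 0], [-0.135, 0, -0.03], 100], [[0, 0, 0], [-0.18, 0, -0.04], 100], [[0, 0, 0], [-0.225, 0, -0.05], 100]]}}

```text
time: 1.9
ee_pos: [0.466, -0.0875, 0.1992]
tcp_rot: [-90.0, 0.0, 105.2]
wrist_force: [0.3, 0.8, -0.1]
opening: 0.0856
```

```bash
python3 -c "
from h import *
go(box(-.11,0,.077),105.5)"
```

```text
turn [ 0.04 -0.34 -0.01] shift [-0.0535  0.1222 -0.0144] q [-10.6  -5.4  -0.3  95.1   0.  -25.8] rot [-9.0040e+01  1.0000e-02  1.0516e+02] pos [ 0.466  -0.0875  0.1992] F [ 0.3  0.8 -0.1] op 0.08562088457339281 t 1.9
```

>>> {"name": "play_rows", "arguments": {"moves": [[[0, -0.3, 0], [-0.03, 0, -0.008], 100], [[0, -0.3, 0], [-0.05, 0, -0.014], 100], [[0, -0.3, 0], [-0.05, 0, -0.014], 100], [[0, -0.3, 0], [-0.05, 0, -0.014], 100], [[0, -0.3, 0], [-0.05, 0, -0.014], 100]]}}

```text
time: 2.4
ee_pos: [0.4917, -0.1294, 0.1992]
tcp_rot: [-90.0, -0.0, 105.5]
wrist_force: [0.8, 0.2, 0.8]
opening: 0.0856
```

```bash
python3 -c "
from h import *
go(box(-.11,0,.077),105.5)
c=cap('scene','s1');cv2.imwrite('pics/s1c.png',cv2.resize(c['img'][130:290,170:360,::-1],None,fx=3.5,fy=3.5,interpolation=2))"
```

```text
turn [0.01 0.02 0.01] shift [-0.0064  0.1222 -0.0006] q [-14.7  -0.7   4.2  94.9   0.  -30.3] rot [-9.0010e+01 -1.0000e-02  1.0552e+02] pos [ 0.4917 -0.1294  0.1992] F [0.8 0.2 0.8] op 0.08557111744682927 t 2.4
```

View pics/s1c.png

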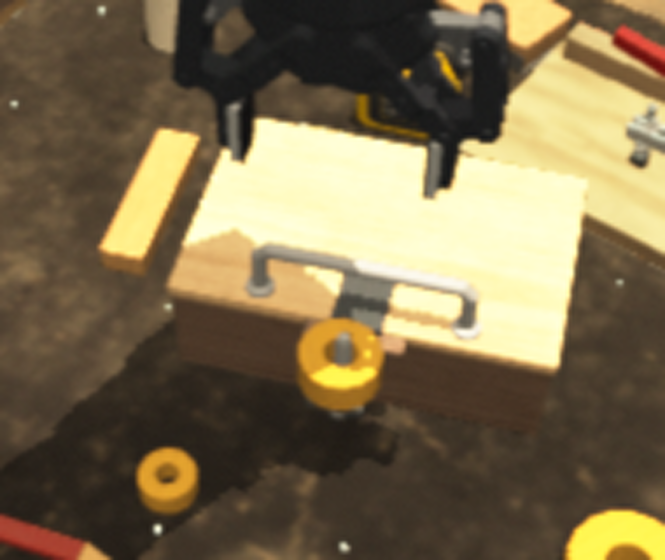

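The gripper is open above the ring. Fingertips are at crop (235,155) and (430,190), jaws along the box's y, and the ring is still on the post at crop (340,365). Now I'll descend.

>>> {"name": "play_rows", "arguments": {"moves": [[[0, 0, 0], [-0.006, 0.02, -0.0005], 100], [[0, 0, 0], [-0.0065, 0.045, -0.0005], 100], [[0, 0, 0], [-0.0065, 0.07, -0.0005], 100], [[0, 0, 0], [-0.0065, 0.08, -0.0005], 100], [[0, 0, 0], [-0.0065, 0.08, -0.0005], 100]]}}

```text
time: 2.95
ee_pos: [0.4935, -0.1354, 0.1182]
tcp_rot: [-89.9, -0.1, 105.5]
wrist_force: [-0.5, 0.3, 0.3]
opening: 0.0853
```

```bash
python3 -c "
from h import *
go(box(-.11,0,.077),105.5)
c=cap('scene','s2');cv2.imwrite('pics/s2c.png',cv2.resize(c['img'][130:290,170:360,::-1],None,fx=3.5,fy=3.5,interpolation=2))
c=cap('top','t2');cv2.imwrite('pics/t2c.png',cv2.resize(c['img'][180:280,240:360,::-1],None,fx=5,fy=5,interpolation=2))"
```

```text
turn [-0.09  0.04  0.05] shift [-0.0002  0.0412 -0.0006] q [-15.3  -1.   -5.   86.1  -0.  -30.9] rot [-8.9910e+01 -5.0000e-02  1.0554e+02] pos [ 0.4935 -0.1354  0.1182] F [-0.5  0.3  0.3] op 0.08528318976571723 t 2.95
```

View pics/s2c.png

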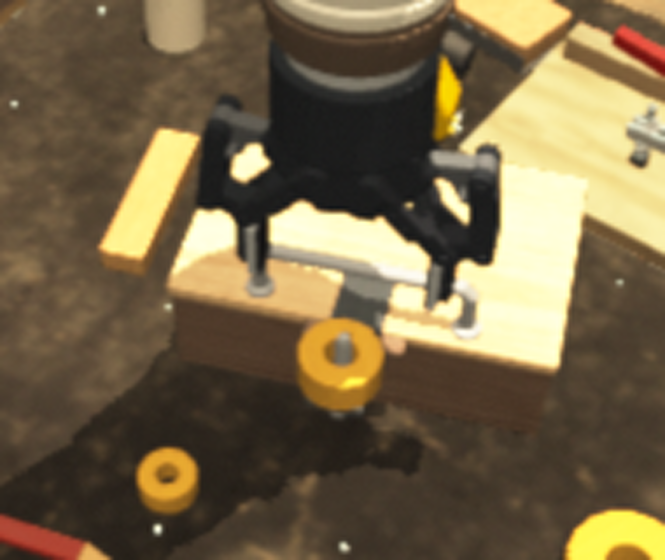

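>>> {"name": "play_rows", "arguments": {"moves": [[[0, 0, 0], [0, 0.015, -0.0005], 100], [[0, 0, 0], [0, 0.03, -0.0005], 100], [[0, 0, 0], [0, 0.041, -0.0005], 100], [[0, 0, 0], [0, 0.041, -0.0005], 100], [[0, 0, 0], [0, 0.041, -0.0005], 85]]}}

```text
time: 3.55
ee_pos: [0.4945, -0.136, 0.0777]
tcp_rot: [-90.0, -0.0, 105.5]
wrist_force: [-1.0, -0.0, 0.1]
opening: 0.0738
```

```bash
python3 -c "
from h import *
go(box(-.11,0,.077),105.5)
c=cap('scene','s3');cv2.imwrite('pics/s3c.png',cv2.resize(c['img'][160:290,200:340,::-1],None,fx=4.5,fy=4.5,interpolation=2))"
```

```text
turn [-0.04 -0.02  0.02] shift [0.0007 0.0007 0.0003] q [-15.4  -0.7  -9.2  81.6  -0.  -30.9] rot [-8.9960e+01 -2.0000e-02  1.0548e+02] pos [ 0.4945 -0.136   0.0777] F [-1.  -0.   0.1] op 0.073838289211599 t 3.55
```

View pics/s3c.png

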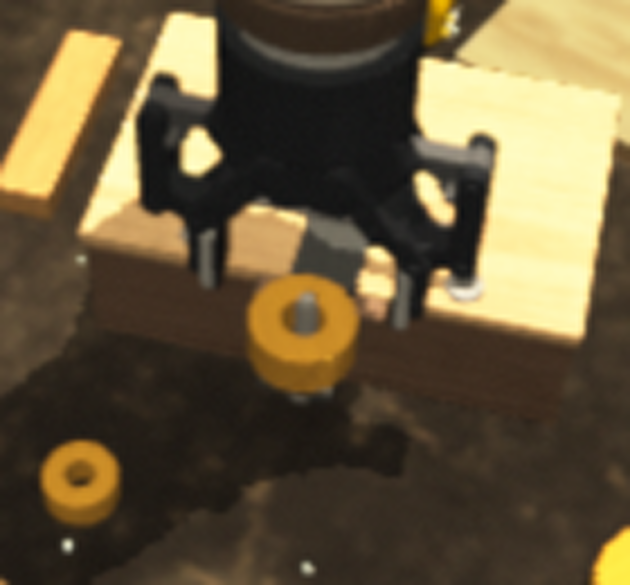

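```bash
python3 -c "
from h import *
c=camera('scene');t=camera('top')
cv2.imwrite('pics/t3c.png',cv2.resize(t['img'][180:280,240:360,::-1],None,fx=6,fy=6,interpolation=2))
f=lambda p:(np.array(proj(c,p))-(200,160))*4.5
for y in(-.037,.037):
  for z in(.0777,.087,.095):print(y,z,f(box(-.11,y,z)).round(),f(box(-.121,y,z)).round())
print('ring top',f(box(-.11,0,.099)),'bot',f(box(-.11,0,.075)),'post',f(box(-.11,0,.114)))"
```

```text
-0.037 0.0777 [385. 368.] [380. 388.]
-0.037 0.087 [386. 355.] [381. 376.]
-0.037 0.095 [387. 344.] [382. 365.]
0.037 0.0777 [221. 332.] [214. 351.]
0.037 0.087 [221. 319.] [214. 339.]
0.037 0.095 [221. 308.] [214. 328.]
ring top [303.68244592 320.54075051] bot [302.23360047 352.95437111] post [304.62353476 299.48667827]
```

View pics/t3c.png

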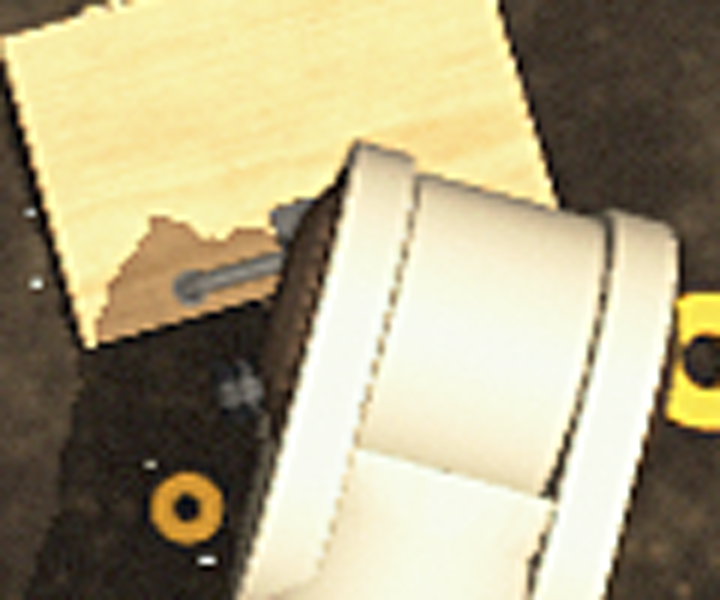

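```bash
python3 -c "
from h import *
i=cv2.imread('pics/s3.png')[195:250,230:310]; i=cv2.resize(i,None,fx=9,fy=9,interpolation=2)
i=(255*(i/255.)**.45).astype(np.uint8); cv2.imwrite('pics/s3g.png',i)"
```

```text
(no output)
```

View pics/s3g.png

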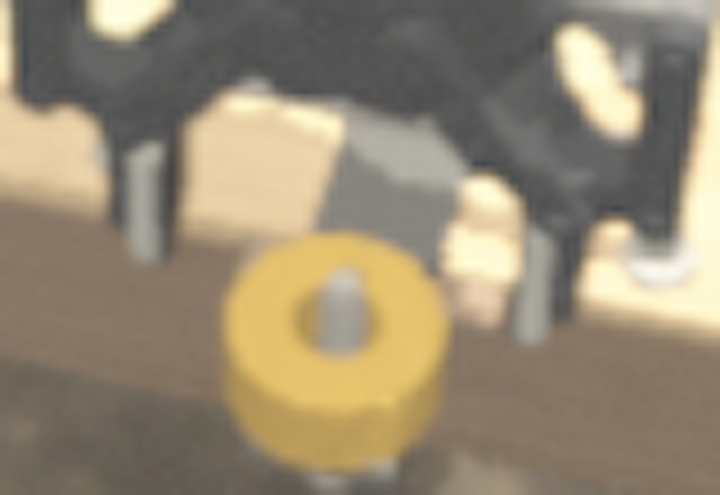

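```bash
python3 -c "
from h import *
c=camera('scene');t=camera('top')
cs,sn=np.cos(np.radians(YAW)),np.sin(np.radians(YAW))
def tb(p):
  d=p[:2]-O; return np.round([cs*d[0]+sn*d[1],-sn*d[0]+cs*d[1],p[2]],4)
for a in((163,85),(163,150),(160,205)):
  for b in((228,385),(240,385),(258,385)):
    A=np.array(a)/4.5+(200,160);B=np.array(b)/6+(240,180)
    p=tri(c,A,t,B);q=np.array(proj(t,p))-B; print(a,b,tb(p),'res',q.round(1))
i=cv2.resize(t['img'][225:265,265:305,::-1],None,fx=14,fy=14,interpolation=2);cv2.imwrite('pics/t3g.png',(255*(i/255.)**.45).astype(np.uint8))
"
```

```text
(163, 85) (228, 385) [-0.1073  0.0603  0.2257] res [ 0.2 -0.2]
(163, 85) (240, 385) [-0.1093  0.0575  0.2288] res [-0.4  0.3]
(163, 85) (258, 385) [-0.1124  0.0532  0.2334] res [-1.4  1. ]
(163, 150) (228, 385) [-0.1082  0.0601  0.1896] res [-0.1  0.1]
(163, 150) (240, 385) [-0.1103  0.0572  0.193 ] res [-0.8  0.6]
(163, 150) (258, 385) [-0.1134  0.0528  0.1982] res [-1.7  1.3]
(160, 205) (228, 385) [-0.1093  0.0605  0.157 ] res [-0.6  0.5]
(160, 205) (240, 385) [-0.1114  0.0574  0.1608] res [-1.3  1. ]
(160, 205) (258, 385) [-0.1147  0.053   0.1665] res [-2.2  1.7]
```

View pics/t3g.png

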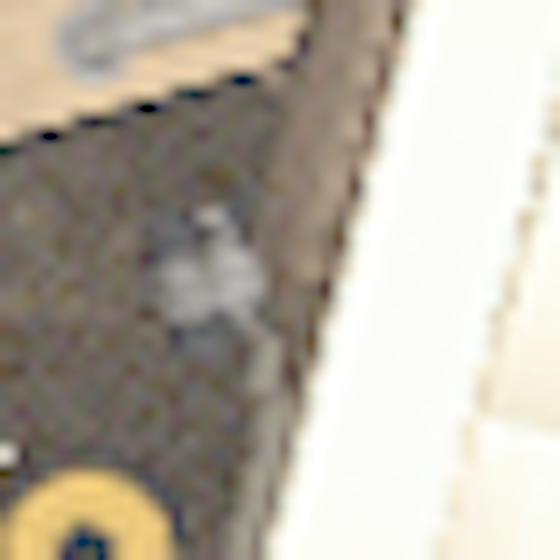

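The measured tip height disagrees with my estimate: the tips look about 20 mm higher than computed, while x agrees. I'll close to just wider than the ring and look again before gripping.

>>> {"name": "play_rows", "arguments": {"moves": [[[0, 0, 0], [0, 0, 0], 68], [[0, 0, 0], [0, 0, 0], 68], [[0, 0, 0], [0, 0, 0], 68], [[0, 0, 0], [0, 0, 0], 68], [[0, 0, 0], [0, 0, 0], 68]]}}

```text
time: 4.3
ee_pos: [0.4948, -0.1361, 0.078]
tcp_rot: [-90.0, -0.0, 105.5]
wrist_force: [0.2, -0.4, -0.3]
opening: 0.0578
```

```bash
python3 -c "
from h import *
go(box(-.11,0,.077),105.5)
c=cap('scene','s4')
i=c['img'][180:255,220:320,::-1]; i=cv2.resize(i,None,fx=7.5,fy=7.5,interpolation=2)
i=(255*(i/255.)**.5).astype(np.uint8); cv2.imwrite('pics/s4g.png',i)
f=lambda p:((np.array(proj(c,p))-(220,180))*7.5).round()
for z in (.08,.09,.1,.11): print(z,f(box(-.121,.029,z)),f(box(-.121,-.029,z)))"
```

```text
turn [ 0.   -0.01  0.  ] shift [0.0008 0.001  0.0006] q [-15.4  -0.7  -9.2  81.6   0.  -30.9] rot [-90.    -0.   105.49] pos [ 0.4948 -0.1361  0.078 ] F [ 0.2 -0.4 -0.3] op 0.05778104423645659 t 4.3
0.08 [237. 437.] [453. 485.]
0.09 [237. 415.] [455. 463.]
0.1 [236. 392.] [457. 440.]
0.11 [236. 368.] [459. 417.]
```

View pics/s4g.png

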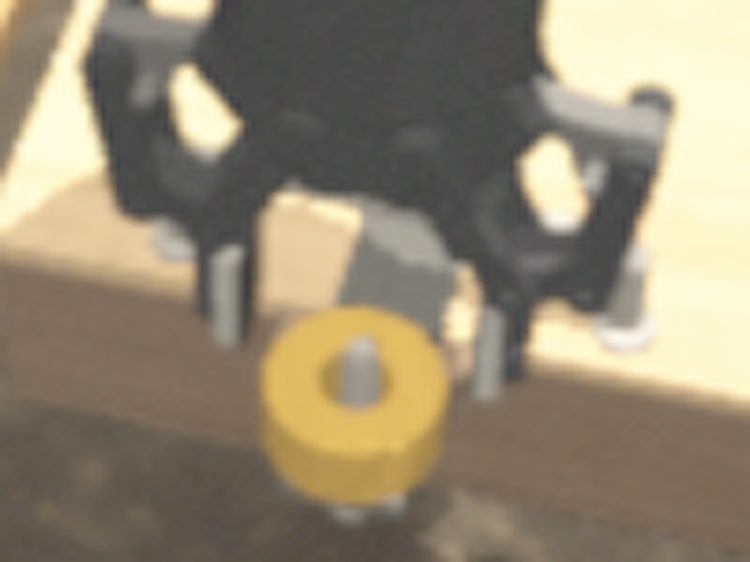

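>>> {"name": "play_rows", "arguments": {"moves": [[[0, 0, 0], [0, 0, 0], 78], [[0, 0, 0], [0, 0, 0], 78], [[0, 0, 0], [0, 0.007, 0], 78], [[0, 0, 0], [0, 0.014, 0], 78], [[0, 0, 0], [0, 0.02, 0], 78]]}}

```text
time: 4.85
ee_pos: [0.4945, -0.136, 0.0569]
tcp_rot: [-90.0, -0.0, 105.5]
wrist_force: [0.3, -0.4, -0.4]
opening: 0.0665
```

```bash
python3 -c "
from h import *
go(box(-.11,0,.077),105.5)
c=cap('scene','s5')
i=c['img'][180:255,220:320,::-1]; i=cv2.resize(i,None,fx=7.5,fy=7.5,interpolation=2)
i=(255*(i/255.)**.5).astype(np.uint8); cv2.imwrite('pics/s5g.png',i)
"
```

```text
turn [-0.04 -0.01  0.02] shift [ 0.0007 -0.0201  0.0003] q [-15.4  -0.4 -11.2  79.3   0.  -30.9] rot [-8.9960e+01 -2.0000e-02  1.0549e+02] pos [ 0.4945 -0.136   0.0569] F [ 0.3 -0.4 -0.4] op 0.06646063031079537 t 4.85
```

View pics/s5g.png

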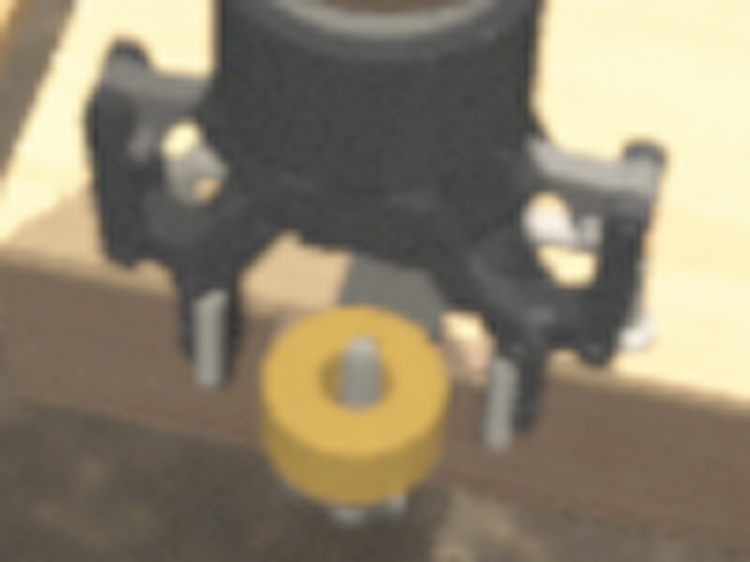

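>>> {"name": "play_rows", "arguments": {"moves": [[[0, 0, 0], [0, 0, 0], 60], [[0, 0, 0], [0, 0, 0], 52], [[0, 0, 0], [0, 0, 0], 45], [[0, 0, 0], [0, 0, 0], 45], [[0, 0, 0], [0, 0, 0], 45]], "grip_force": 20}}

```text
time: 5.4
ee_pos: [0.4948, -0.1361, 0.0581]
tcp_rot: [-90.0, 0.0, 105.5]
wrist_force: [-0.7, -0.8, -1.8]
opening: 0.0467
```

```bash
python3 -c "
from h import *
go(box(-.11,0,.077),105.5)
c=cap('scene','s6')
i=c['img'][180:255,220:320,::-1]; i=cv2.resize(i,None,fx=7.5,fy=7.5,interpolation=2)
i=(255*(i/255.)**.5).astype(np.uint8); cv2.imwrite('pics/s6g.png',i)
"
```

```text
turn [ 0.   -0.02 -0.01] shift [ 0.0009 -0.0189  0.0006] q [-15.4  -0.5 -11.1  79.3  -0.  -30.9] rot [-9.0000e+01  1.0000e-02  1.0548e+02] pos [ 0.4948 -0.1361  0.0581] F [-0.7 -0.8 -1.8] op 0.04670495501491694 t 5.4
```

View pics/s6g.png

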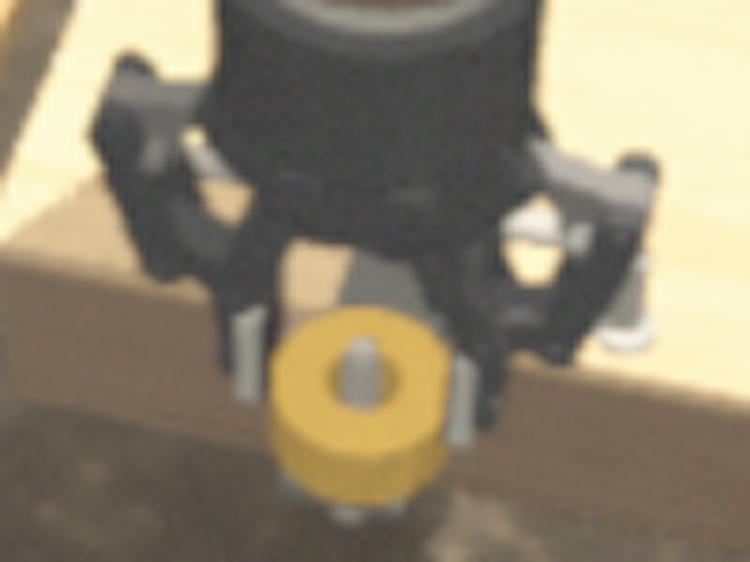

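```bash
python3 -c "
from h import *
from scipy.optimize import least_squares
c=camera('scene')
D=[(9,(230,195),(163,262),(515,345),.0369,.0777),(7.5,(220,180),(243,345),(473,400),.0289,.078),(7.5,(220,180),(225,387),(485,447),.0332,.0569),(7.5,(220,180),(266,402),(447,443),.02335,.0581)]
for k,o,a,b,h,tz in D:
  A=np.array(a)/k+o;B=np.array(b)/k+o
  f=lambda v:np.r_[proj(c,box(v[0],v[1]+h,v[2]))-A,proj(c,box(v[0],v[1]-h,v[2]))-B]
  r=least_squares(f,[-.11,0,.1]); J=np.linalg.inv(r.jac.T@r.jac)**.5 if 0 else np.sqrt(np.diag(np.linalg.inv(r.jac.T@r.jac)))
  print(r.x.round(4),'dz',(r.x[2]-tz).round(4),'res',r.fun.round(2),'sd/px',J.round(4))
"
```

```text
[-0.1311 -0.0041  0.136 ] dz 0.0583 res [-0.08  0.39  0.08 -0.38] sd/px [0.0147 0.0032 0.0201]
[-0.133  -0.0048  0.1358] dz 0.0578 res [-0.07  0.35  0.07 -0.34] sd/px [0.0186 0.004  0.0256]
[-0.1335 -0.0046  0.118 ] dz 0.0611 res [-0.04  0.21  0.04 -0.2 ] sd/px [0.0165 0.0036 0.0234]
[-0.1297 -0.0044  0.1104] dz 0.0523 res [-0.02  0.09  0.02 -0.09] sd/px [0.0238 0.005  0.034 ]
```

The pads stopped at 46.7 mm, but the image suggests only the ring's top edge is held. I'll reopen, go lower in guarded steps, and check.

>>> {"name": "play_rows", "arguments": {"moves": [[[0, 0, 0], [0, 0, 0], 78], [[0, 0, 0], [0, 0, 0], 78], [[0, 0, 0], [0, 0, 0], 78], [[0, 0, 0], [0, 0.003, 0], 78], [[0, 0, 0], [0, 0.006, 0], 78]]}}

```text
time: 6.0
ee_pos: [0.4948, -0.1361, 0.0518]
tcp_rot: [-90.0, 0.0, 105.5]
wrist_force: [-1.3, 0.0, 0.1]
opening: 0.0666
```

>>> {"name": "play_rows", "arguments": {"moves": [[[0, 0, 0], [0, 0.001, 0], 78], [[0, 0, 0], [0, 0.002, 0], 78], [[0, 0, 0], [0, 0.003, 0], 78], [[0, 0, 0], [0, 0.004, 0], 78], [[0, 0, 0], [0, 0.005, 0], 78]]}}

```text
time: 6.5
ee_pos: [0.4948, -0.1361, 0.0469]
tcp_rot: [-90.0, 0.0, 105.5]
wrist_force: [-0.1, -0.6, -0.1]
opening: 0.0667
```

```bash
python3 -c "
from h import *
go(box(-.11,0,.077),105.5)
c=cap('scene','s7')
i=c['img'][180:255,220:320,::-1]; i=cv2.resize(i,None,fx=7.5,fy=7.5,interpolation=2)
i=(255*(i/255.)**.5).astype(np.uint8); cv2.imwrite('pics/s7g.png',i)
"
```

```text
turn [ 0.   -0.01 -0.  ] shift [ 0.0008 -0.0301  0.0006] q [-15.4  -0.3 -12.2  78.1  -0.  -30.9] rot [-90.     0.   105.49] pos [ 0.4948 -0.1361  0.0469] F [-0.1 -0.6 -0.1] op 0.06671411215181372 t 6.5
```

View pics/s7g.png

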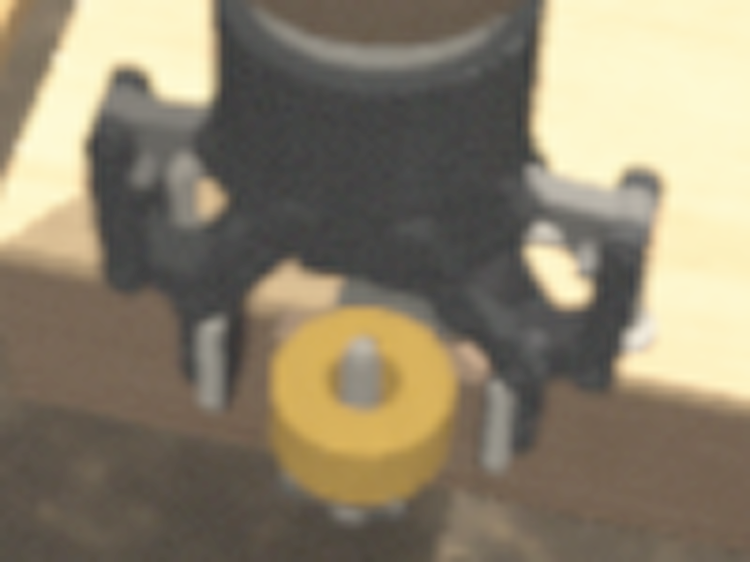

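>>> {"name": "play_rows", "arguments": {"moves": [[[0, 0, 0], [0, 0.002, 0], 78], [[0, 0, 0], [0, 0.004, 0], 72], [[0, 0, 0], [0, 0.005, 0], 64], [[0, 0, 0], [0, 0.005, 0], 56], [[0, 0, 0], [0, 0.005, 0], 45]], "grip_force": 30}}

```text
time: 7.05
ee_pos: [0.4947, -0.1361, 0.042]
tcp_rot: [-90.0, -0.0, 105.5]
wrist_force: [-0.1, -0.6, -0.6]
opening: 0.0473
```

>>> {"name": "play_rows", "arguments": {"moves": [[[0, 0, 0], [0, 0, 0], 40], [[0, 0, 0], [0, 0, 0], 40], [[0, 0, 0], [0, 0, 0], 40], [[0, 0, 0], [0, 0, 0], 40], [[0, 0, 0], [0, 0, 0], 40]], "grip_force": 40}}

```text
time: 7.55
ee_pos: [0.4947, -0.1361, 0.042]
tcp_rot: [-90.0, 0.0, 105.5]
wrist_force: [-1.3, -0.8, 0.1]
opening: 0.047
```

```bash
python3 -c "
from h import *
go(box(-.11,0,.077),105.5)
c=cap('scene','s8')
i=c['img'][180:255,220:320,::-1]; i=cv2.resize(i,None,fx=7.5,fy=7.5,interpolation=2)
i=(255*(i/255.)**.5).astype(np.uint8); cv2.imwrite('pics/s8g.png',i)
"
```

```text
turn [-0.01 -0.02 -0.  ] shift [ 0.0008 -0.035   0.0005] q [-15.4  -0.2 -12.6  77.6  -0.  -30.9] rot [-89.99   0.   105.48] pos [ 0.4947 -0.1361  0.042 ] F [-1.3 -0.8  0.1] op 0.04696013457366003 t 7.55
```

View pics/s8g.png

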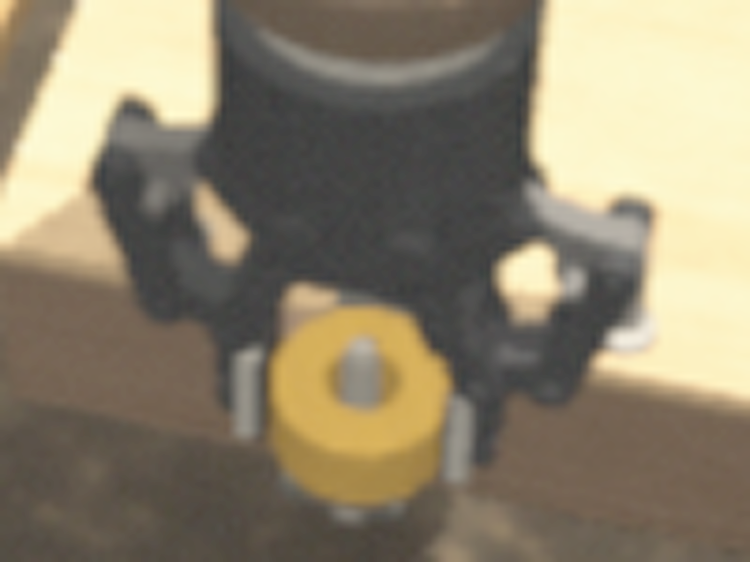

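>>> {"name": "play_rows", "arguments": {"moves": [[[0, 0, 0], [0, -0.002, 0], 40], [[0, 0, 0], [0, -0.005, 0], 40], [[0, 0, 0], [0, -0.008, 0], 40], [[0, 0, 0], [0, -0.01, 0], 40], [[0, 0, 0], [0, -0.01, 0], 40]]}}

```text
time: 8.1
ee_pos: [0.495, -0.1361, 0.0524]
tcp_rot: [-90.0, 0.0, 105.5]
wrist_force: [0.7, -0.0, -1.5]
opening: 0.0471
```

```bash
python3 -c "
from h import *
go(box(-.11,0,.077),105.5)
c=cap('scene','s9')
i=c['img'][180:255,220:320,::-1]; i=cv2.resize(i,None,fx=7.5,fy=7.5,interpolation=2)
i=(255*(i/255.)**.5).astype(np.uint8); cv2.imwrite('pics/s9g.png',i)
"
```

```text
turn [ 0.03 -0.01 -0.02] shift [ 0.0009 -0.0246  0.0008] q [-15.4  -0.4 -11.7  78.7   0.  -30.9] rot [-9.0030e+01  2.0000e-02  1.0549e+02] pos [ 0.495  -0.1361  0.0524] F [ 0.7 -0.  -1.5] op 0.047064931499445586 t 8.1
```

View pics/s9g.png

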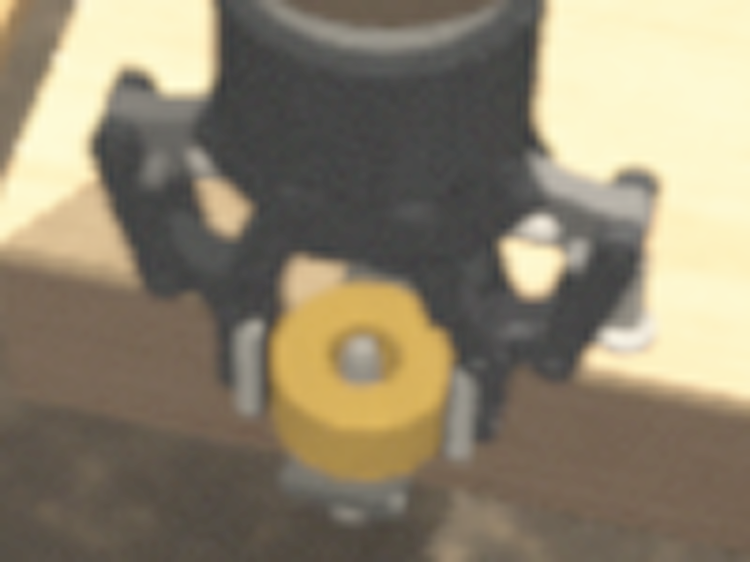

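The ring rises with the gripper, its top moving from crop y≈308 to 283, and stays level in the pads. I'll lift it clear of the post.

>>> {"name": "play_rows", "arguments": {"moves": [[[0, 0, 0], [0, -0.01, 0], 40], [[0, 0, 0], [0, -0.022, 0], 40], [[0, 0, 0], [0, -0.036, 0], 40], [[0, 0, 0], [0, -0.05, 0], 40], [[0, 0, 0], [0, -0.06, 0], 40]]}}

```text
time: 8.65
ee_pos: [0.4953, -0.1362, 0.1141]
tcp_rot: [-90.1, 0.1, 105.5]
wrist_force: [0.2, -0.4, -2.4]
opening: 0.0471
```

```bash
python3 -c "
from h import *
go(box(-.05,-.195,.11),105.5);print(box(-.05,-.195,.0))
c=cap('scene','s10')
i=c['img'][150:290,210:370,::-1]; i=cv2.resize(i,None,fx=4,fy=4,interpolation=2)
cv2.imwrite('pics/s10g.png',(255*(i/255.)**.6).astype(np.uint8))
"
```

```text
turn [ 0.09 -0.02 -0.06] shift [-0.1938  0.0044 -0.059 ] q [-15.4  -1.   -5.4  85.4  -0.  -30.9] rot [-9.0090e+01  6.0000e-02  1.0548e+02] pos [ 0.4953 -0.1362  0.1141] F [ 0.2 -0.4 -2.4] op 0.047081745786489514 t 8.65
[ 0.60392996 -0.30726986  0.        ]
```

View pics/s10g.png

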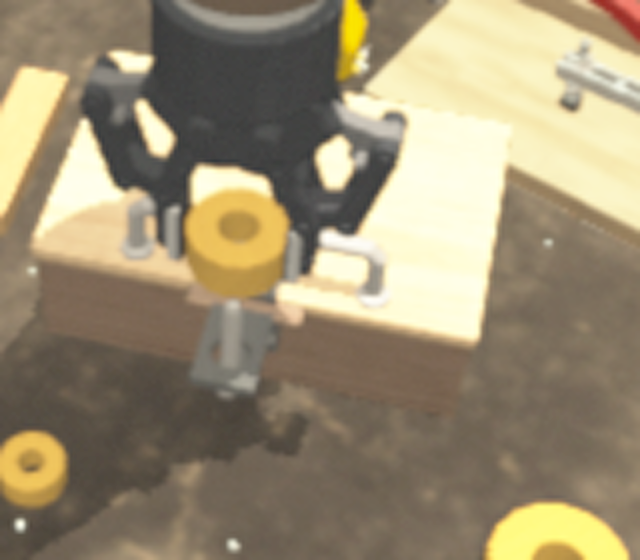

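>>> {"name": "play_rows", "arguments": {"moves": [[[0, 0, 0], [-0.03, 0, 0], 40], [[0, 0, 0], [-0.07, 0, -0.005], 40], [[0, 0, 0], [-0.11, 0, -0.02], 40], [[0, 0, 0], [-0.15, 0, -0.04], 40], [[0, 0, 0], [-0.18, 0, -0.054], 40]]}}

```text
time: 9.2
ee_pos: [0.596, -0.2971, 0.1115]
tcp_rot: [-90.0, 0.0, 105.4]
wrist_force: [-1.0, 0.2, -1.9]
opening: 0.047
```

>>> {"name": "play_rows", "arguments": {"moves": [[[0, 0, 0], [-0.01, 0, -0.004], 40], [[0, 0, 0], [-0.014, 0.01, -0.005], 40], [[0, 0, 0], [-0.014, 0.03, -0.005], 40], [[0, 0, 0], [-0.014, 0.05, -0.005], 40], [[0, 0, 0], [-0.014, 0.06, -0.005], 40]]}}

```text
time: 9.7
ee_pos: [0.6021, -0.3062, 0.0494]
tcp_rot: [-89.9, -0.1, 105.5]
wrist_force: [0.1, 0.4, -1.9]
opening: 0.047
```

```bash
python3 -c "
from h import *
go(box(-.05,-.195,-.033),105.5)
c=cap('scene','s11')
i=c['img'][150:310,230:420,::-1]; i=cv2.resize(i,None,fx=4,fy=4,interpolation=2)
cv2.imwrite('pics/s11g.png',(255*(i/255.)**.6).astype(np.uint8))
"
```

```text
turn [-0.14  0.    0.13] shift [-0.0017  0.0824 -0.0017] q [-27.   22.1  14.   82.    0.  -42.5] rot [-89.86  -0.13 105.5 ] pos [ 0.6021 -0.3062  0.0494] F [ 0.1  0.4 -1.9] op 0.047007129446425065 t 9.7
```

View pics/s11g.png

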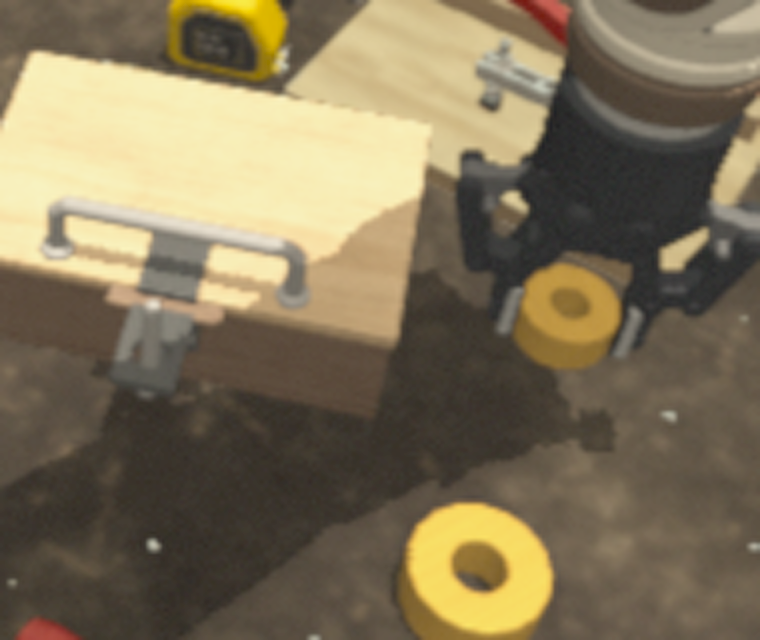

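>>> {"name": "play_rows", "arguments": {"moves": [[[0, 0, 0], [-0.001, 0.02, -0.0015], 40], [[0, 0, 0], [-0.001, 0.04, -0.0015], 40], [[0, 0, 0], [-0.001, 0.055, -0.0015], 40], [[0, 0, 0], [-0.001, 0.065, -0.0015], 40], [[0, 0, 0], [-0.001, 0.07, -0.0015], 40]]}}

```text
time: 10.25
ee_pos: [0.6048, -0.3076, -0.0187]
tcp_rot: [-90.0, -0.0, 105.5]
wrist_force: [0.1, 0.1, -1.8]
opening: 0.0468
```

```bash
python3 -c "
from h import *
go(box(-.05,-.195,-.033),105.5)
c=cap('scene','s12')
i=c['img'][170:310,280:420,::-1]; i=cv2.resize(i,None,fx=4.2,fy=4.2,interpolation=2)
cv2.imwrite('pics/s12g.png',(255*(i/255.)**.55).astype(np.uint8))
f=lambda p:((np.array(proj(c,p))-(280,170))*4.2).round()
for z in(0,.01,.02):print(f([*get_obs()['ee_pos'][:2],z]),f([*get_obs()['ee_pos'][:2],z+.024]))
"
```

```text
turn [-0.03 -0.01  0.03] shift [0.0005 0.0143 0.0008] q [-27.   23.7   8.4  74.8  -0.  -42.4] rot [-8.9970e+01 -3.0000e-02  1.0549e+02] pos [ 0.6048 -0.3076 -0.0187] F [ 0.1  0.1 -1.8] op 0.04684132420228525 t 10.25
[344. 360.] [354. 334.]
[348. 349.] [358. 322.]
[352. 338.] [362. 311.]
```

View pics/s12g.png

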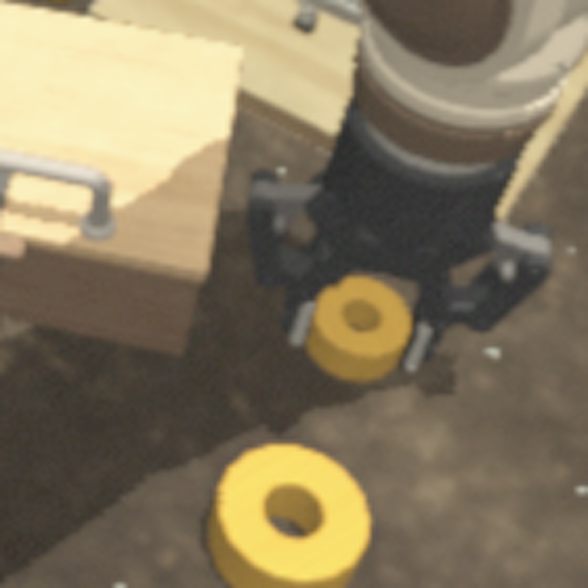

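The ring is at crop (360,325), still about 15 mm above the bench, with no contact although the TCP reads below zero. The offset is therefore real. I'll lower it guarded.

>>> {"name": "play_rows", "arguments": {"moves": [[[0, 0, 0], [0, 0.003, 0], 40], [[0, 0, 0], [0, 0.006, 0], 40], [[0, 0, 0], [0, 0.009, 0], 40], [[0, 0, 0], [0, 0.011, 0], 40], [[0, 0, 0], [0, 0.012, 0], 40]]}}

```text
time: 10.8
ee_pos: [0.6051, -0.3078, -0.0301]
tcp_rot: [-90.0, -0.0, 105.5]
wrist_force: [0.3, -0.1, -2.3]
opening: 0.0473
```

>>> {"name": "play_rows", "arguments": {"moves": [[[0, 0, 0], [0, 0.0005, 0], 40], [[0, 0, 0], [0, 0.001, 0], 40], [[0, 0, 0], [0, 0.0015, 0], 40], [[0, 0, 0], [0, 0.002, 0], 40], [[0, 0, 0], [0, 0.002, 0], 40]]}}

```text
time: 11.3
ee_pos: [0.6051, -0.3078, -0.032]
tcp_rot: [-90.0, -0.0, 105.5]
wrist_force: [0.0, 0.7, -1.8]
opening: 0.0466
```

>>> {"name": "play_rows", "arguments": {"moves": [[[0, 0, 0], [0, 0.0005, 0], 40], [[0, 0, 0], [0, 0.001, 0], 40], [[0, 0, 0], [0, 0.0015, 0], 40], [[0, 0, 0], [0, 0.002, 0], 40], [[0, 0, 0], [0, 0.002, 0], 40]]}}

```text
time: 11.8
ee_pos: [0.6052, -0.3078, -0.0329]
tcp_rot: [-90.0, 0.0, 105.5]
wrist_force: [-3.2, 1.6, 5.9]
opening: 0.0471
```

```bash
python3 -c "
from h import *
go(box(-.05,-.195,-.033),105.5)"
```

```text
turn [ 0.03 -0.01 -0.03] shift [0.0009 0.0001 0.0011] q [-27.   24.1   7.4  73.2   0.  -42.4] rot [-9.0030e+01  3.0000e-02  1.0549e+02] pos [ 0.6052 -0.3078 -0.0329] F [-3.2  1.6  5.9] op 0.047111425560612374 t 11.8
```

Contact came at 6–8 N, right at the predicted height. Now I'll release and rise.

>>> {"name": "play_rows", "arguments": {"moves": [[[0, 0, 0], [0, -0.001, 0], 52], [[0, 0, 0], [0, -0.001, 0], 56], [[0, 0, 0], [0, -0.001, 0], 62], [[0, 0, 0], [0, -0.001, 0], 75], [[0, 0, 0], [0, -0.001, 0], 75]]}}

```text
time: 12.3
ee_pos: [0.6052, -0.3079, -0.033]
tcp_rot: [-90.0, 0.0, 105.5]
wrist_force: [0.4, 0.5, 0.2]
opening: 0.0643
```

>>> {"name": "play_rows", "arguments": {"moves": [[[0, 0, 0], [0, -0.01, 0], 75], [[0, 0, 0], [0, -0.03, 0], 75], [[0, 0, 0], [0, -0.06, 0], 75], [[0, 0, 0], [0, -0.1, 0], 75], [[0, 0, 0], [0, -0.15, 0], 60]]}}

```text
time: 12.8
ee_pos: [0.6042, -0.3074, 0.1177]
tcp_rot: [-89.9, -0.1, 105.5]
wrist_force: [1.1, 0.4, 0.1]
opening: 0.0521
```

```bash
python3 -c "
from h import *
go(box(-.06,.03,.14),15.5); go(box(-.06,.03,.14),-164.5)
c=cap('scene','s13')
i=c['img'][170:310,230:420,::-1]; i=cv2.resize(i,None,fx=4,fy=4,interpolation=2)
cv2.imwrite('pics/s13g.png',(255*(i/255.)**.6).astype(np.uint8))
"
```

```text
turn [-1.400e-01  8.999e+01 -1.000e-02] shift [ 0.2252 -0.022   0.0104] q [-27.   22.4  21.8  89.5  -0.  -42.4] rot [-8.9910e+01 -8.0000e-02  1.0549e+02] pos [ 0.6042 -0.3074  0.1177] F [1.1 0.4 0.1] op 0.05206065098438564 t 12.8
turn [-1.000e-02 -9.001e+01  1.400e-01] shift [ 0.2252 -0.022   0.0104] q [-27.   22.4  21.8  89.5  -0.  -42.4] rot [-8.9910e+01 -8.0000e-02  1.0549e+02] pos [ 0.6042 -0.3074  0.1177] F [1.1 0.4 0.1] op 0.05206065098438564 t 12.8
```

View pics/s13g.png

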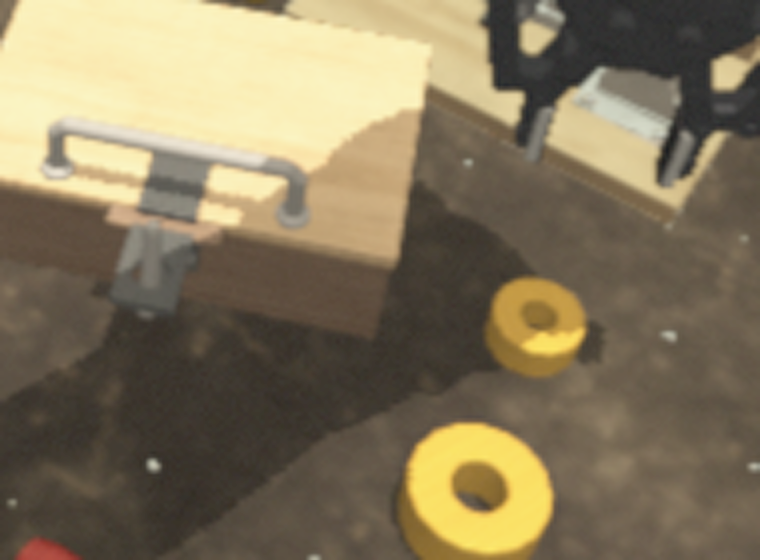

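The keeper ring lies flat at crop (536,325), right of the box. Now I'll move to the handle, left of centre to stay clear of the post.

>>> {"name": "play_rows", "arguments": {"moves": [[[0, 0, 0], [0.02, -0.02, 0.002], 45], [[0, 8, 0], [0.06, -0.025, 0.004], 45], [[0, 16, 0], [0.1, -0.025, 0.006], 45], [[0, 24, 0], [0.14, -0.025, 0.008], 45], [[0, 32, 0], [0.18, -0.025, 0.01], 45]]}}

```text
time: 13.35
ee_pos: [0.5469, -0.1358, 0.1428]
tcp_rot: [-90.1, -0.0, 73.1]
wrist_force: [0.8, 0.6, 1.2]
opening: 0.0383
```

```bash
python3 -c "
from h import *
go(box(-.06,.028,.14),15.5)"
```

```text
turn [6.000e-02 5.764e+01 4.000e-02] shift [0.0354 0.0028 0.0235] q [-13.9   5.9   4.9  88.9   0.    2.9] rot [-9.007e+01 -1.000e-02  7.314e+01] pos [ 0.5469 -0.1358  0.1428] F [0.8 0.6 1.2] op 0.038277050331965795 t 13.35
```

>>> {"name": "play_rows", "arguments": {"moves": [[[0, 8, 0], [0.012, 0, 0.006], 45], [[0, 16, 0], [0.024, 0, 0.014], 45], [[0, 24, 0], [0.035, 0, 0.0235], 45], [[0, 32, 0], [0.035, 0, 0.0235], 45], [[0, 40, 0], [0.035, 0, 0.0235], 45]]}}

```text
time: 13.85
ee_pos: [0.5349, -0.0963, 0.143]
tcp_rot: [-90.1, -0.1, 33.2]
wrist_force: [0.3, 0.0, 0.0]
opening: 0.0385
```

>>> {"name": "play_rows", "arguments": {"moves": [[[0, 8, 0], [0, 0, 0], 45], [[0, 16, 0], [0, 0, 0], 45], [[0, 17.6, 0], [0, 0, 0], 45], [[0, 17.6, 0], [0, 0, 0], 45], [[0, 17.6, 0], [0, 0, 0], 45]]}}

```text
time: 14.35
ee_pos: [0.5349, -0.0968, 0.1423]
tcp_rot: [-90.0, -0.0, 16.1]
wrist_force: [1.1, 0.2, 0.1]
opening: 0.0385
```

```bash
python3 -c "
from h import *
go(box(-.06,.028,.066),15.5)
c=cap('scene','s14')
i=c['img'][130:270,190:370,::-1]; i=cv2.resize(i,None,fx=4.2,fy=4.2,interpolation=2)
cv2.imwrite('pics/s14g.png',(255*(i/255.)**.6).astype(np.uint8))
"
```

```text
turn [0.01 0.56 0.02] shift [0.0003 0.0763 0.0017] q [-10.3   3.3   2.   88.7  -0.   63.7] rot [-9.001e+01 -2.000e-02  1.606e+01] pos [ 0.5349 -0.0968  0.1423] F [1.1 0.2 0.1] op 0.038540894015872344 t 14.35
```

View pics/s14g.png

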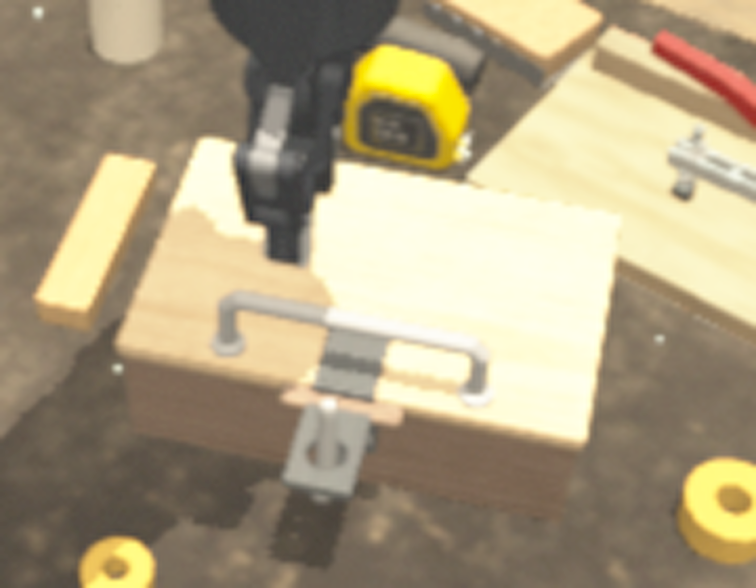

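>>> {"name": "play_rows", "arguments": {"moves": [[[0, 0.5, 0], [0, 0.01, 0.0015], 45], [[0, 0.5, 0], [0, 0.022, 0.0015], 45], [[0, 0.5, 0], [0, 0.034, 0.0015], 45], [[0, 0.5, 0], [0, 0.04, 0.0015], 45], [[0, 0.5, 0], [0, 0.04, 0.0015], 45]]}}

```text
time: 14.9
ee_pos: [0.5337, -0.0952, 0.1004]
tcp_rot: [-89.9, 0.1, 15.4]
wrist_force: [0.5, 0.1, -0.2]
opening: 0.0383
```

```bash
python3 -c "
from h import *
go(box(-.06,.028,.066),15.5)
c=cap('scene','s15')
i=c['img'][170:240,210:310,::-1]; i=cv2.resize(i,None,fx=7.5,fy=7.5,interpolation=2)
cv2.imwrite('pics/s15g.png',(255*(i/255.)**.6).astype(np.uint8))
f=lambda p:((np.array(proj(c,p))-(210,170))*7.5).round()
print([f(box(-.06,y,.113)) for y in(-.055,.028,.055)])
for z in(.12,.13,.14,.15):print(z,f(box(-.079,.039,z)),f(box(-.079,.017,z)))
"
```

```text
turn [-0.06 -0.1  -0.12] shift [ 0.0011  0.0344 -0.0002] q [-10.1   3.2  -2.7  84.2   0.   64.5] rot [-89.94   0.12  15.4 ] pos [ 0.5337 -0.0952  0.1004] F [ 0.5  0.1 -0.2] op 0.0382904032086004 t 14.9
[array([681., 322.]), array([375., 260.]), array([278., 240.])]
0.12 [316. 288.] [398. 304.]
0.13 [316. 263.] [399. 280.]
0.14 [316. 238.] [399. 255.]
0.15 [316. 212.] [400. 229.]
```

View pics/s15g.png

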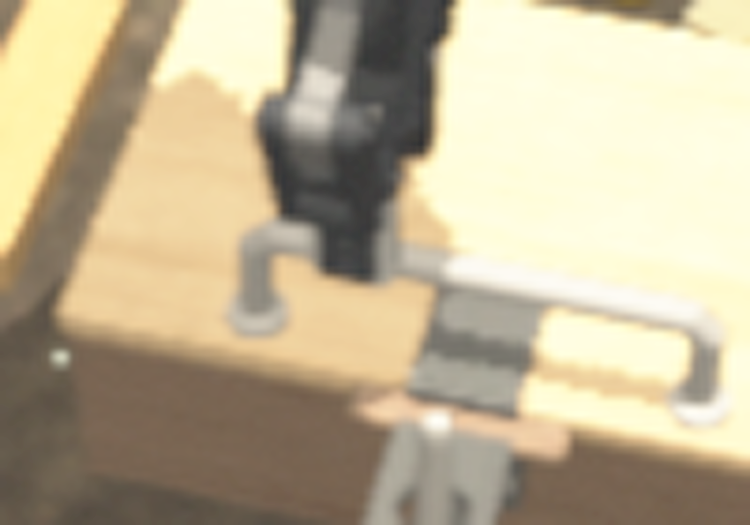

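>>> {"name": "play_rows", "arguments": {"moves": [[[0, 0, 0], [0.001, 0.008, 0], 45], [[0, 0, 0], [0.001, 0.016, 0], 45], [[0, 0, 0], [0.001, 0.024, 0], 45], [[0, 0, 0], [0.001, 0.03, 0], 45], [[0, 0, 0], [0.001, 0.034, 0], 45]]}}

```text
time: 15.45
ee_pos: [0.5351, -0.095, 0.0671]
tcp_rot: [-90.0, 0.0, 15.4]
wrist_force: [-0.0, -0.5, 0.7]
opening: 0.0382
```

```bash
python3 -c "
from h import *
go(box(-.06,.028,.066),15.5)
c=cap('scene','s16')
i=c['img'][170:240,210:310,::-1]; i=cv2.resize(i,None,fx=7.5,fy=7.5,interpolation=2)
cv2.imwrite('pics/s16g.png',(255*(i/255.)**.6).astype(np.uint8))
"
```

```text
turn [-0.02 -0.11 -0.04] shift [-0.0004  0.0011  0.0001] q [-10.1   3.6  -6.   80.5   0.   64.5] rot [-8.998e+01  4.000e-02  1.539e+01] pos [ 0.5351 -0.095   0.0671] F [-0.  -0.5  0.7] op 0.038150650147597574 t 15.45
```

View pics/s16g.png

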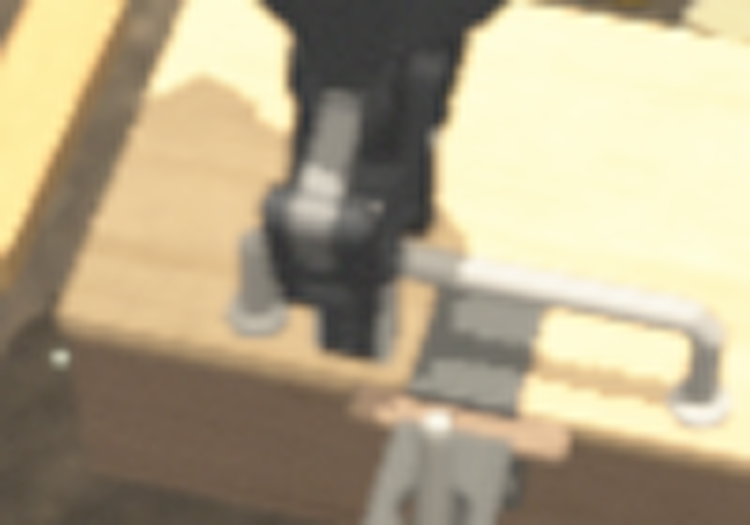

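>>> {"name": "play_rows", "arguments": {"moves": [[[0, 0, 0], [0, 0.003, 0], 36], [[0, 0, 0], [0, 0.003, 0], 28], [[0, 0, 0], [0, 0.003, 0], 20], [[0, 0, 0], [0, 0.003, 0], 10], [[0, 0, 0], [0, 0.003, 0], 4]], "grip_force": 30}}

```text
time: 16.0
ee_pos: [0.5363, -0.0949, 0.0654]
tcp_rot: [-90.0, -0.1, 15.4]
wrist_force: [4.6, 2.5, -1.4]
opening: 0.0087
```

>>> {"name": "play_rows", "arguments": {"moves": [[[0, 0, 0], [0, 0, 0], 4], [[0, 0, 0], [0, 0, 0], 4], [[0, 0, 0], [0, 0, 0], 4], [[0, 0, 0], [0, 0, 0], 4], [[0, 0, 0], [0, 0, 0], 4]], "grip_force": 50}}

```text
time: 16.5
ee_pos: [0.5363, -0.0949, 0.0655]
tcp_rot: [-90.0, -0.1, 15.4]
wrist_force: [5.6, 1.7, -0.4]
opening: 0.0083
```

```bash
python3 -c "
from h import *
go(box(-.06,.028,.066),15.5)
c=cap('scene','s17')
i=c['img'][170:240,210:310,::-1]; i=cv2.resize(i,None,fx=7.5,fy=7.5,interpolation=2)
cv2.imwrite('pics/s17g.png',(255*(i/255.)**.6).astype(np.uint8))
a0=np.degrees(np.arctan2(.045,.142))
for a in (5,10,15,20,25,30,35,40,45):
  t=np.radians(a0+a);r=np.hypot(.142,.045);print(a,'x',round(.142-r*np.cos(t),4),'up',round(r*np.sin(t)-.045,4))
"
```

```text
turn [ 0.02 -0.09  0.11] shift [-0.0016 -0.0005  0.0003] q [-10.1   3.6  -6.1  80.1   0.   64.5] rot [-90.02  -0.11  15.41] pos [ 0.5363 -0.0949  0.0655] F [ 5.6  1.7 -0.4] op 0.008295131514691417 t 16.5
5 x 0.0045 up 0.0122
10 x 0.01 up 0.024
15 x 0.0165 up 0.0352
20 x 0.024 up 0.0459
25 x 0.0323 up 0.0558
30 x 0.0415 up 0.065
35 x 0.0515 up 0.0733
40 x 0.0621 up 0.0807
45 x 0.0734 up 0.0872
```

View pics/s17g.png

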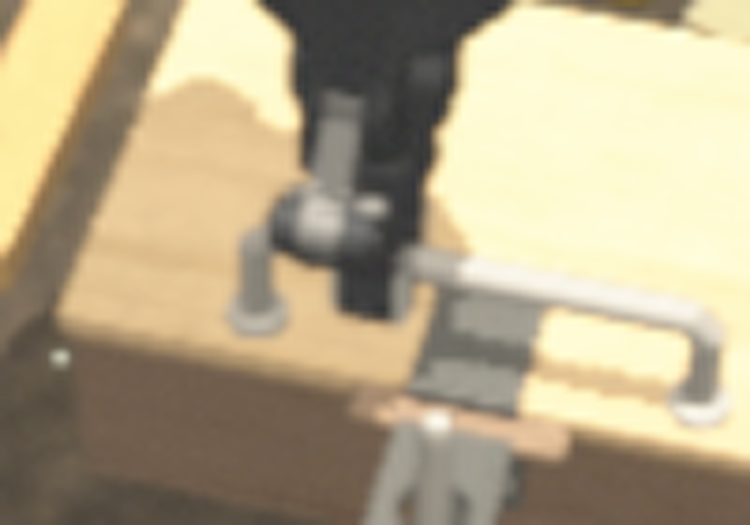

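>>> {"name": "play_rows", "arguments": {"moves": [[[0, 0, 0], [0.002, -0.003, 0], 4], [[0, 0, 0], [0.0032, -0.006, 0], 4], [[0, 0, 0], [0.0055, -0.012, 0], 4], [[0, 0, 0], [0.008, -0.018, 0], 4], [[0, 0, 0], [0.011, -0.024, 0], 4]], "grip_force": 60}}

```text
time: 17.05
ee_pos: [0.5456, -0.0922, 0.0895]
tcp_rot: [-90.0, 0.1, 15.4]
wrist_force: [-3.9, -1.2, -3.3]
opening: 0.0077
```

```bash
python3 -c "
from h import *
go(box(-.05,.028,.09),15.5)
c=cap('scene','s18')
i=c['img'][130:270,190:370,::-1]; i=cv2.resize(i,None,fx=4.2,fy=4.2,interpolation=2)
cv2.imwrite('pics/s18g.png',(255*(i/255.)**.6).astype(np.uint8))
"
```

```text
turn [-0.01 -0.12 -0.07] shift [-0.0013 -0.0005  0.0002] q [-9.6  4.7 -2.3 83.  -0.  65. ] rot [-8.999e+01  7.000e-02  1.538e+01] pos [ 0.5456 -0.0922  0.0895] F [-3.9 -1.2 -3.3] op 0.007672541174946385 t 17.05
```

View pics/s18g.png

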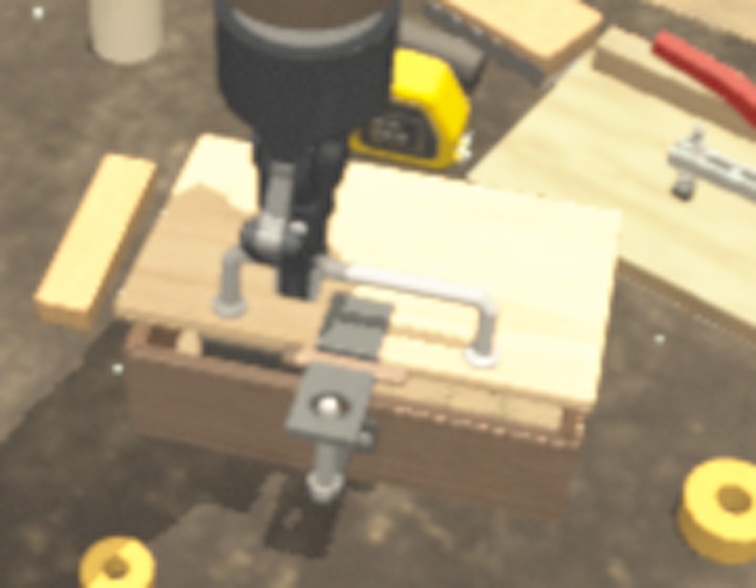

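The lid rises with the grip: at about 10° the tongue is just at the post tip, and forces stay under 6 N. I'll continue along the arc.

>>> {"name": "play_rows", "arguments": {"moves": [[[0, 0, 0], [0.003, -0.0065, 0], 4], [[0, 0, 0], [0.0065, -0.0125, 0], 4], [[0, 0, 0], [0.0105, -0.0185, 0], 4], [[0, 0, 0], [0.0145, -0.024, 0], 4], [[0, 0, 0], [0.019, -0.0295, 0], 4]]}}

```text
time: 17.6
ee_pos: [0.5644, -0.0869, 0.1192]
tcp_rot: [-90.0, 0.0, 15.4]
wrist_force: [-4.0, -0.7, -1.3]
opening: 0.0078
```

```bash
python3 -c "
from h import *
go(box(-.05,.028,.09),15.5)
c=cap('scene','s19')
i=c['img'][110:270,190:370,::-1]; i=cv2.resize(i,None,fx=3.7,fy=3.7,interpolation=2)
cv2.imwrite('pics/s19g.png',(255*(i/255.)**.6).astype(np.uint8))
"
```

```text
turn [-0.01 -0.11 -0.01] shift [-0.0208  0.0292  0.0001] q [-8.8  7.   3.4 86.5  0.  65.9] rot [-8.999e+01  1.000e-02  1.539e+01] pos [ 0.5644 -0.0869  0.1192] F [-4.  -0.7 -1.3] op 0.0078062059708926485 t 17.6
```

View pics/s19g.png

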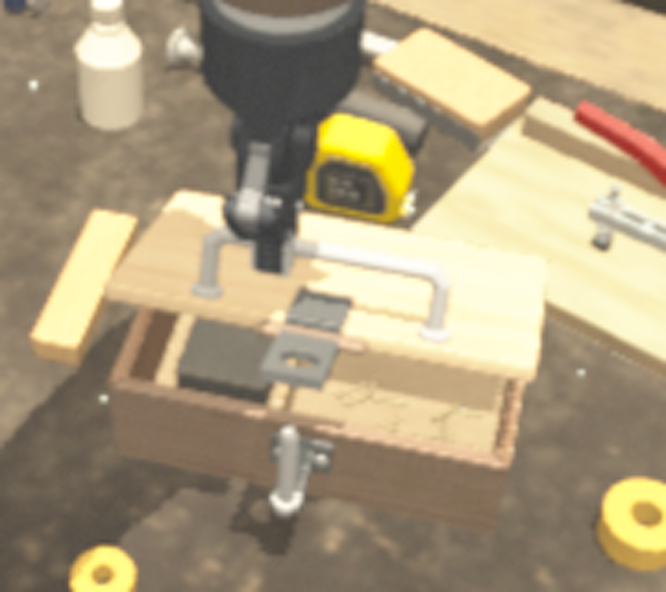

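>>> {"name": "play_rows", "arguments": {"moves": [[[0, 0, 0], [0.005, -0.005, 0], 4], [[0, 0, 0], [0.01, -0.01, 0], 4], [[0, 0, 0], [0.015, -0.0145, 0], 4], [[0, 0, 0], [0.0195, -0.018, 0], 4], [[0, 0, 0], [0.024, -0.0215, 0], 4]]}}

```text
time: 18.15
ee_pos: [0.5867, -0.0807, 0.1416]
tcp_rot: [-90.0, 0.0, 15.4]
wrist_force: [-11.9, -0.7, 7.7]
opening: 0.0076
```

>>> {"name": "play_rows", "arguments": {"moves": [[[0, 0, 0], [0.005, -0.0035, 0], 4], [[0, 0, 0], [0.01, -0.0066, 0], 4], [[0, 0, 0], [0.015, -0.0095, 0], 4], [[0, 0, 0], [0.0195, -0.012, 0], 4], [[0, 0, 0], [0.0195, -0.012, 0], 4]]}}

```text
time: 18.65
ee_pos: [0.6064, -0.0752, 0.1552]
tcp_rot: [-90.0, -0.1, 15.4]
wrist_force: [-12.7, 1.6, 16.4]
opening: 0.0079
```

```bash
python3 -c "
from h import *
go(box(-.05,.028,.09),15.5)
c=cap('scene','s20')
i=c['img'][80:270,170:400,::-1]; i=cv2.resize(i,None,fx=3.1,fy=3.1,interpolation=2)
cv2.imwrite('pics/s20g.png',(255*(i/255.)**.6).astype(np.uint8))
def bp(a,x,y,z):
  t=np.radians(a);dx,dz=-(x-.082),z-.068
  return box(.082-(dx*np.cos(t)-dz*np.sin(t)),y,.068+dx*np.sin(t)+dz*np.cos(t))
f=lambda p:((np.array(proj(c,p))-(170,80))*3.1).round().tolist()
for a in(40,45,50):print(a,'FL',f(bp(a,-.07,.117,.077)),'FR',f(bp(a,-.07,-.117,.077)),'barR',f(bp(a,-.06,-.055,.113)),'barL',f(bp(a,-.06,.055,.113)),'tongue',f(bp(a,-.13,0,.075)))
"
```

```text
turn [ 0.03 -0.1   0.13] shift [-0.0645  0.065  -0.0001] q [-7.1 12.6 13.8 91.1  0.  67.5] rot [-90.03  -0.13  15.4 ] pos [ 0.6064 -0.0752  0.1552] F [-12.7   1.6  16.4] op 0.007868765264334965 t 18.65
40 FL [157.0, 262.0] FR [525.0, 332.0] barR [436.0, 254.0] barL [264.0, 223.0] tongue [321.0, 308.0]
45 FL [161.0, 242.0] FR [529.0, 310.0] barR [440.0, 235.0] barL [268.0, 204.0] tongue [327.0, 276.0]
50 FL [165.0, 222.0] FR [534.0, 289.0] barR [444.0, 216.0] barL [273.0, 186.0] tongue [334.0, 244.0]
```

View pics/s20g.png

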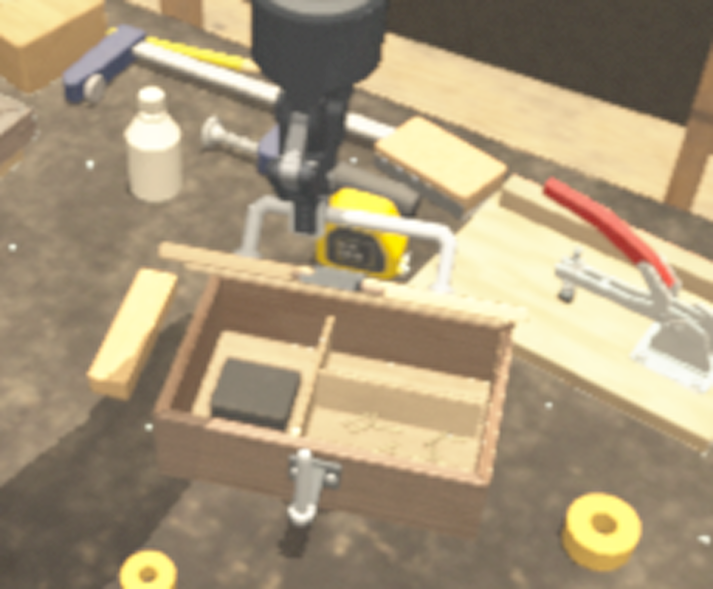

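The lid sits at about 45°: front edge at (165,247)–(522,313), against (161,242)–(529,310) predicted for 45°. There is about 20 N of residual force pushing away from the hinge, so I'll ease off slightly.

>>> {"name": "play_rows", "arguments": {"moves": [[[0, 0, 0], [-0.0005, -0.0005, 0], 4], [[0, 0, 0], [-0.001, -0.001, 0], 4], [[0, 0, 0], [-0.001, -0.0015, 0], 4], [[0, 0, 0], [-0.001, -0.0015, 0], 4], [[0, 0, 0], [-0.001, -0.0015, 0], 4]]}}

```text
time: 19.2
ee_pos: [0.6054, -0.0754, 0.1548]
tcp_rot: [-90.0, -0.1, 15.4]
wrist_force: [-7.5, 1.9, 5.3]
opening: 0.0072
```

```bash
python3 -c "
from h import *
go(box(-.05,.028,.09),15.5)
c=cap('scene','s21')
i=c['img'][110:190,210:350,::-1]; i=cv2.resize(i,None,fx=5.6,fy=5.6,interpolation=2)
cv2.imwrite('pics/s21g.png',(255*(i/255.)**.6).astype(np.uint8))
"
```

```text
turn [-0.01 -0.1   0.08] shift [-0.0635  0.0647 -0.0002] q [-7.1 12.6 13.7 91.1  0.  67.5] rot [-8.999e+01 -8.000e-02  1.540e+01] pos [ 0.6054 -0.0754  0.1548] F [-7.5  1.9  5.3] op 0.007242794671584674 t 19.2
```

View pics/s21g.png

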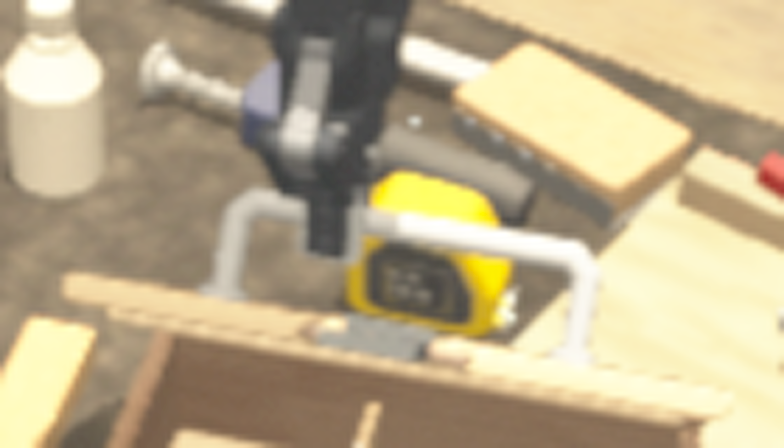

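Force fell to about 9 N. Tool travel from the grip point (71.8 mm back, 89.3 mm up) gives 44.8°. One more hold, then a cross-check with both views.

>>> {"name": "play_rows", "arguments": {"moves": [[[0, 0, 0], [0, 0, 0], 4], [[0, 0, 0], [0, 0, 0], 4], [[0, 0, 0], [0, 0, 0], 4], [[0, 0, 0], [0, 0, 0], 4], [[0, 0, 0], [0, 0, 0], 4]]}}

```text
time: 19.75
ee_pos: [0.6054, -0.0754, 0.1548]
tcp_rot: [-90.0, -0.1, 15.4]
wrist_force: [-6.7, 0.5, 5.0]
opening: 0.0072
```

```bash
python3 -c "
from h import *
go(box(-.05,.028,.09),15.5)
c=cap('scene','s22');t=cap('top','t22')
i=t['img'][150:290,220:380,::-1]; i=cv2.resize(i,None,fx=4.5,fy=4.5,interpolation=2)
cv2.imwrite('pics/t22g.png',(255*(i/255.)**.6).astype(np.uint8))
def bp(a,x,y,z):
  t=np.radians(a);dx,dz=-(x-.082),z-.068
  return box(.082-(dx*np.cos(t)-dz*np.sin(t)),y,.068+dx*np.sin(t)+dz*np.cos(t))
f=lambda p:((np.array(proj(t,p))-(220,150))*4.5).round().tolist()
for a in(40,45,50):print(a,'FL',f(bp(a,-.07,.117,.077)),'FR',f(bp(a,-.07,-.117,.077)),'barR',f(bp(a,-.06,-.055,.113)))
"
```

```text
turn [-0.01 -0.1   0.08] shift [-0.0635  0.0647 -0.0002] q [-7.1 12.6 13.7 91.1  0.  67.5] rot [-8.999e+01 -8.000e-02  1.540e+01] pos [ 0.6054 -0.0754  0.1548] F [-6.7  0.5  5. ] op 0.007183391654922684 t 19.75
40 FL [129.0, 320.0] FR [510.0, 213.0] barR [398.0, 187.0]
45 FL [125.0, 303.0] FR [508.0, 196.0] barR [394.0, 168.0]
50 FL [120.0, 286.0] FR [505.0, 177.0] barR [389.0, 147.0]
```

View pics/t22g.png

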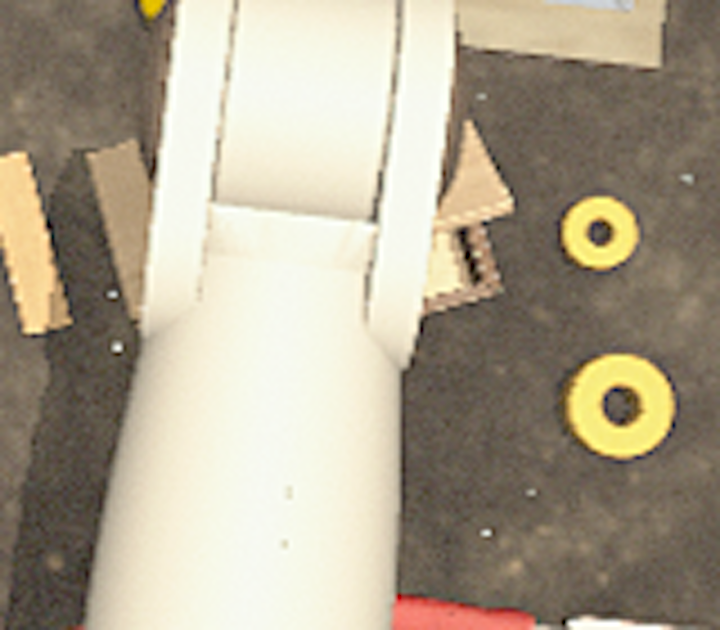

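The top view shows the lid's front-right corner at (513,203), between the 40° prediction (y 213) and the 45° one (y 196), so about 43°. The ring lies flat at (600,233), clear of the box. The arm is still and holding, so I'll hand it in.

```bash
python3 -c "
from workcell import job_done
print(job_done())"
```

```text
the job is handed in; nothing more can be done
None
```

I lifted the middle-sized brass ring off the post and laid it flat on the bench to the right of the box. I then raised the lid by its handle to about 45° and handed the job in at about 20 s, still holding the bar.

- **Ring:** it went down under guarded contact (about 7 N) before I released it. Both final views show it flat, clear of the box and of the large look-alike ring.
- **Lid angle:** tool travel from the grip point gives 44.8°. The front-edge pixels give about 44–45° in the scene view and about 43° in the top view, all within the ±5° allowed.
- **Hold:** the arm was still over the last two readings, with about 8 N at the wrist. Wrist readings at the end of each move peaked at about 21 N near 45° before I eased off.
- **Bystanders:** the offcut, glue bottle and tape measure were never touched. I judged this by eye from the pictures and did not measure their positions.
- **Disagreement:** the fingertips sat about 35–40 mm higher than the reported tool position implied. I found this in the images and corrected for it. The first closing on the ring was too high, so I reopened and went lower before lifting.

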